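Load a loading pin with weight plates and lock collar

TASK

Load the loading pin for the next exercise: slide the large purple plate onto its post, then the medium teal one, then the small orange one, and last the aluminium lock collar, each hub-up and lying flat on the one below. Lower each one all the way down before letting go rather than dropping it, and leave the dumbbell, the bottle and the timer undisturbed.

Things in the scene. Friction and masses are not known exactly. Their poses are not given: they have to be found in the camera images.
- plate_large: Large purple weight plate, loose, lying flat, hub up: a disc 112 mm in diameter and 8 mm thick with a round bare-steel hub on top, 46 mm in diameter and 9 mm high (17 mm in all); a 30 mm hole runs through both. Grip it by the hub. Origin: centre of the underside, z up; round, so yaw does not matter. About 0.55 kg.
- plate_medium: Medium teal weight plate, loose, lying flat, hub up: a disc 96 mm in diameter and 8 mm thick with a round bare-steel hub on top, 46 mm in diameter and 9 mm high (17 mm in all); a 30 mm hole runs through both. Grip it by the hub. Origin: centre of the underside, z up; round, so yaw does not matter. About 0.4 kg.
- plate_small: Small orange weight plate, loose, lying flat, hub up: a disc 80 mm in diameter and 8 mm thick with a round bare-steel hub on top, 46 mm in diameter and 9 mm high (17 mm in all); a 30 mm hole runs through both. Grip it by the hub. Origin: centre of the underside, z up; round, so yaw does not matter. About 0.28 kg.
- collar: Aluminium lock collar, loose: a plain ring 46 mm in outer diameter, 30 mm bore, 20 mm high, about 0.12 kg, lying flat. It just slides on, nothing to tighten; do not turn it over. Origin: centre of the underside, z up; round, so yaw does not matter.
- pin: Loading pin, fixed to the bench: a round black foot 120 mm in diameter and 14 mm high, in its centre an upright steel post 24 mm in diameter, its top 80 mm above the bench, tapering over the last 8 mm to 12 mm across. Origin: centre of the foot's underside, at bench height; z up. Plates stack directly on the foot: undersides at 14, 31 and 48 mm, the collar's at 65 mm.
- dumbbell: Bystander: black hexagonal dumbbell, 170 mm long, 52 mm high, lying roughly across the far side of the bench along its y axis. Origin: centre of the underside.
- bottle: Bystander: blue drinking bottle with black cap, 70 mm in diameter, 190 mm high, upright. Origin: centre of the underside.
- timer: Bystander: white interval timer with dark display, 80 x 110 x 28 mm (x, y, z), lying flat. Origin: centre of the underside.
There are look-alikes about, which are no part of the job. Several things look just like the plate_large: the one meant starts farthest to the robot's left. Of the things shaped like the plate_medium, the teal one is meant.

How it is judged:
By the outcome, as a careful person would: the job done as asked, in the order asked, and still so for the second after the job is handed in, with the robot touching nothing.
It also fails if it takes over 104 s, if anything falls off the work surface, if the arm or the gripper's body presses on something with over 40 N, if the wrist force passes 120 N, or if a joint passes its speed limit or range.

ROBOT

A 7-joint arm with a two-finger parallel gripper is mounted at the origin on the work surface. World frame = base frame: x ahead of the robot, y to its left, z up, the work surface at z = 0. Lengths are in m, angles in rad, forces in N, time in s.
With the tool pointing down it reaches from about 0.4 to 0.85 m from the base axis. Payload 10.4 kg.
Tool frame: the origin (TCP) lies at the very end of the fingers, on their centre line; the grasp point (between the pads) lies 19 mm behind it; y points along the fingers, x is the direction in which the jaws open and shut, and the axes are right-handed (so a half turn about y gives the same grasp; the last joint's range is limited). The gripper opens to 87 mm and grips with 3 to 60 N. Pads are 19 mm wide; open, the fingers measure 117 mm over their backs; the gripper's body (75 mm by 190 mm) begins 51 mm behind the grasp point.
Start: joints at [1.171, 0.332, -0.065, 1.46, 0.022, 1.35, -0.088], TCP at [0.23, -0.581, 0.188] pointing down, gripper open.
Joint ranges: [-2.6, 2.6], [-0.5, 2.12], [-1.47, 1.34], [0.16, 2.42], [-1.27, 4.41], [0.06, 2.06], [-2.6, 2.6]. Speed limits (rad/s): [2.22, 2.22, 2.79, 2.79, 3.14, 3.14, 3.14].

INTERFACE

Orientations are given as a unit quaternion [x, y, z, w].
In Python, from bench import readout, vision, r gives the robot as it stands.
- The arm moves only by the tool arm_command, never from a script. Its argument "targets" is a list that holds one entry, the list of rows, each a list of 6 numbers: the shift along the tool's x, y, z in m, then the turn, a rotation vector about the tool's x, y, z in degrees. A call has 1 to 12 rows; each row shifts and turns the commanded pose from where the row before left it, along the tool's axes as they then stand; what a row does not reach is not made up. A row lasts 1/12 s, in which the tool goes at most 41.7 mm and 7.16 degrees, less where a joint would pass 70% of its speed; a pose out of reach is approached as far as the arm can. A call is refused whole if a number of a shift passes 0.0417 or a number of a turn 7.16, either way. A call with a gripper value outside its range is refused whole. "hand" is the opening, from 0 (shut) to 1 (fully open), set as the call begins (left out, the last holds). The fingers move at their own pace and stop on an object; "grip_force" is the grip in N (left out, the last holds). Time passes only in rows, so rows that do not move let the fingers close. It gives the time, the measured TCP pose, the force and the opening at its end, in the units of the state.
- readout.read_state(): the state, without advancing time (a new reading comes with each control period).
- vision.camera(name): name is "side" or "top"; returns a dict with "pixels" (400x640x3 uint8, blue, green, red), "fovy" (degrees; the focal length in pixels is half the picture's height over the tangent of half this angle, whatever the lens; pixels are square), "cx", "cy" (the principal point, pixels), "R" (3x3) and "t" (3): a world point X has camera coordinates R X + t. Camera axes: x right, y down, z forward; pixel columns grow to the right and rows downward; lengths in m; the calibration is good to about 2 mm. A picture is of the moment at which its call begins. There is no depth.
- r.close_job(): hands the job in, once; it reports no verdict.
The state is a dict: "time": time; "joint_positions": joint angles; "joint_vel": joint speeds; "joint_torque": joint torques, N m; "ee_pos": TCP position; "eef_rot": TCP orientation; "ft_force": force on the tool from outside, world axes, zero at the start; "torque": the same for the moment, N m; "width": finger opening in m.
Only numpy, scipy, OpenCV 4.12 (cv2) and the standard library are available. Lean on these libraries where they do the work, as an engineer would, in place of code of your own. Each camera call takes 0.05 s, during which the arm holds its last target.

## Working session

There is one attempt and no reset: what is moved stays moved. The work goes in short steps, Python scripts to look and compute and a tool call to move; the robot and the scene stay as the last step left them, time stands still between calls to the robot, and variables do not carry over. Pictures are saved under pics/ and viewed, and the job is handed in when it is done.

Besides the shell and the picture viewer there is one more tool, called after "Request:" by a JSON object that holds its "method" and its "body", one argument or row to a line. arm_command: Moves the arm, as the interface text tells. Its arguments: {"type":"object","properties":{"targets":{"type":"array","items":{"type":"array","items":{"type":"array","items":{"type":"number"}}}},"hand":{"type":"number"},"grip_force":{"type":"number"}},"required":["targets"]}

```bash
mkdir -p pics; ls
python3 - <<'E'
from bench import readout, vision, r
import cv2
print(readout.read_state())
for n in ("top","side"):
    c=vision.camera(n); cv2.imwrite(f"pics/{n}0.png",c["pixels"]); print(n,{k:v for k,v in c.items() if k!="pixels"})
E
```

```text
pics
{'time': 0.0, 'joint_positions': array([ 1.17136057,  0.33284213, -0.06470718,  1.46094817,  0.02163361,
        1.34988253, -0.0885038 ]), 'joint_vel': array([ 0.0007681 ,  0.0004581 ,  0.00301899,  0.00140483, -0.00036093,
        0.00134069, -0.00177693]), 'joint_torque': array([ 4.98702011e-04, -6.23256540e+01,  2.49482546e-02, -3.89886725e+01,
       -6.12440379e-02,  3.99181328e-02,  1.49230386e-04]), 'ee_pos': array([ 0.22981395, -0.58075121,  0.18736929]), 'eef_rot': array([-0.58456296,  0.39791158, -0.3970666 ,  0.5850561 ]), 'ft_force': array([0.07352932, 0.58593664, 0.61186014]), 'torque': array([-0.02362206,  0.0055327 , -0.01935365]), 'width': 0.08718376624603344}
top {'fovy': 43.22339449360655, 'cx': 325.14447301571147, 'cy': 202.3897226749178, 'R': array([[ 7.14363466e-04, -9.99948976e-01,  1.00765025e-02],
       [-9.97699928e-01, -1.39568610e-03, -6.77709854e-02],
       [ 6.77815911e-02, -1.00049127e-02, -9.97650018e-01]]), 't': array([-0.00374981,  0.47992723,  1.34517685])}
side {'fovy': 54.35801962377935, 'cx': 320.2805865359971, 'cy': 199.49504551891573, 'R': array([[-0.89809583, -0.43945253,  0.01747439],
       [-0.31873935,  0.62299286, -0.71434245],
       [ 0.30303318, -0.64711775, -0.6995781 ]]), 't': array([0.42713301, 0.17965184, 1.1587977 ])}
```

View pics/top0.png

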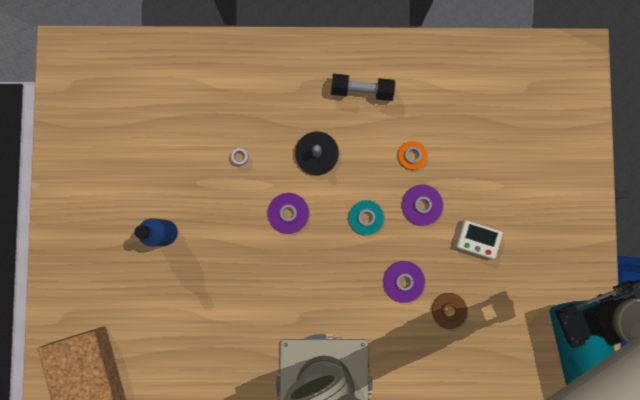

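View pics/side0.png

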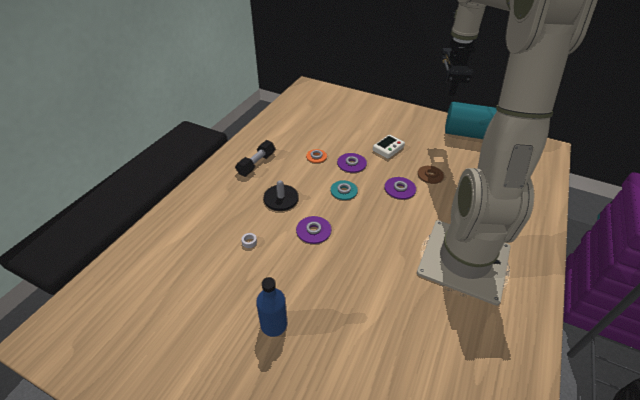

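The top view shows the target purple plate (leftmost) at about (288,213). Teal is at (366,217), orange at (412,155), the collar at (239,157) and the pin at (317,153). The side view agrees with this. Next I measure each of them in both views.

```bash
cat > h.py <<'E'
import numpy as np, cv2
from bench import readout, vision, r
def ray(c,u,v):
    f=200/np.tan(np.radians(c["fovy"]/2))
    d=c["R"].T@np.array([(u-c["cx"])/f,(v-c["cy"])/f,1]); o=-c["R"].T@c["t"]; return o,d
def onplane(c,u,v,z):
    o,d=ray(c,u,v); return o+d*(z-o[2])/d[2]
def proj(c,X):
    f=200/np.tan(np.radians(c["fovy"]/2)); p=c["R"]@np.array(X)+c["t"]
    return np.array([f*p[0]/p[2]+c["cx"],f*p[1]/p[2]+c["cy"]])
def circ(c,cnt,z):
    P=np.array([onplane(c,u,v,z)[:2] for u,v in cnt.reshape(-1,2)])
    A=np.c_[2*P,np.ones(len(P))]; s=np.linalg.lstsq(A,(P**2).sum(1),rcond=None)[0]
    R=np.sqrt(s[2]+s[0]**2+s[1]**2); res=np.abs(np.hypot(*(P-s[:2]).T)-R)
    k=res<0.004
    if k.sum()>8:
        s=np.linalg.lstsq(A[k],(P[k]**2).sum(1),rcond=None)[0]; R=np.sqrt(s[2]+s[0]**2+s[1]**2)
    return s[:2],R
RNG={"purple":((130,80,40),(165,255,255)),"teal":((82,100,40),(98,255,255)),"orange":((5,235,190),(14,255,255)),"black":((0,0,0),(180,255,48))}
def blobs(c,name,roi=None):
    h=cv2.cvtColor(c["pixels"],cv2.COLOR_BGR2HSV); m=cv2.inRange(h,*RNG[name])
    cs,_=cv2.findContours(m,cv2.RETR_EXTERNAL,cv2.CHAIN_APPROX_NONE)
    return [k for k in cs if cv2.contourArea(k)>120]
E
python3 - <<'E'
from h import *
for n in ("top","side"):
    c=vision.camera(n)
    for name,z in (("purple",.008),("teal",.008),("orange",.008),("black",.014)):
        for k in blobs(c,name):
            x,y,w,h=cv2.boundingRect(k)
            s,R=circ(c,k,z)
            if .03<R<.08: print(n,name,(x+w/2,y+h/2),cv2.contourArea(k),s.round(4),R.round(4))
    img=cv2.resize(c["pixels"][(130,)[0]:240,220:440] if n=="top" else c["pixels"][140:260,220:440],None,fx=3.6,fy=3.6,interpolation=cv2.INTER_CUBIC)
    cv2.imwrite(f"pics/{n}z.png",img)
E
```

```text
top purple (404.0, 282.0) 1303.5 [ 0.2683 -0.215 ] 0.0546
top purple (288.5, 213.5) 1264.0 [0.4523 0.0974] 0.0543
top purple (422.5, 205.0) 1255.0 [ 0.475 -0.267] 0.0544
top teal (366.5, 217.5) 877.5 [ 0.4402 -0.1137] 0.0453
top orange (412.5, 155.5) 521.0 [ 0.6111 -0.2405] 0.0354
top black (312.5, 387.0) 316.0 [-0.0066  0.031 ] 0.0377
top black (317.0, 153.5) 1335.0 [0.6148 0.0209] 0.0563
top black (421.5, 13.0) 399.0 [ 1.0127 -0.2644] 0.0343
top black (225.5, 12.5) 401.0 [1.0103 0.2705] 0.0341
side purple (619.5, 323.0) 1071.0 [-0.4086  0.0117] 0.0676
side purple (313.5, 230.0) 708.5 [0.4508 0.1007] 0.0545
side purple (400.5, 188.0) 503.5 [ 0.2672 -0.2115] 0.0545
side purple (352.0, 163.0) 413.0 [ 0.4735 -0.2629] 0.0546
side teal (344.0, 190.5) 365.0 [ 0.4394 -0.1098] 0.0457
side black (625.0, 389.0) 357.5 [-0.4035  0.2092] 0.0305
side black (281.0, 198.0) 545.5 [0.6093 0.0315] 0.0552
side black (245.5, 167.5) 211.0 [ 0.8112 -0.052 ] 0.0398
side black (266.0, 150.0) 139.5 [ 0.7935 -0.1816] 0.0381
```

View pics/topz.png

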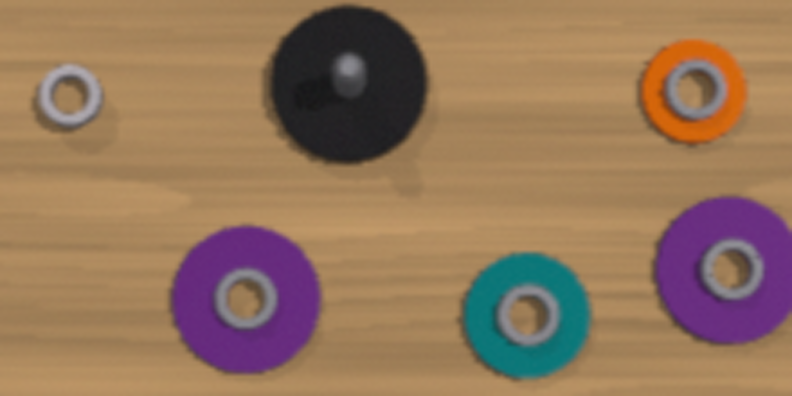

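View pics/sidez.png

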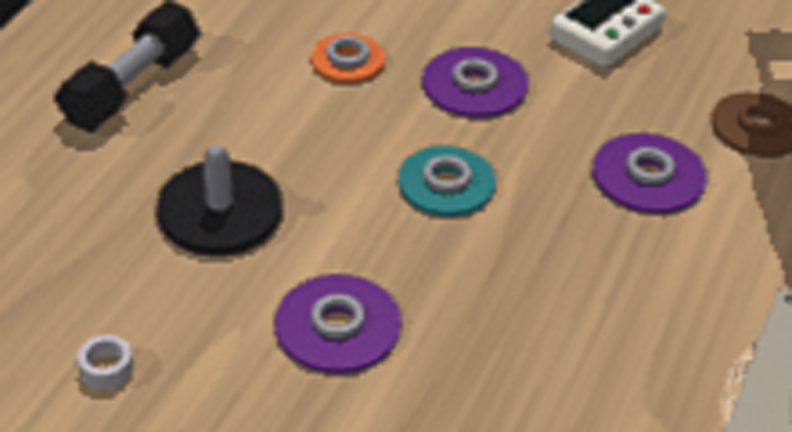

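```bash
cat >> h.py <<'E'
from scipy.spatial.transform import Rotation as Ro
def st():
    s=readout.read_state(); M=Ro.from_quat(s["eef_rot"]).as_matrix()
    print("t",round(s["time"],2),"p",s["ee_pos"].round(4),"f",s["ft_force"].round(1),"tq",s["torque"].round(2),"w",round(s["width"],4),"j",s["joint_positions"].round(2)); return s,M
E
python3 - <<'E'
from h import *
s,M=st(); print(M.round(3))
for n in ("top","side"):
    c=vision.camera(n); print(n,"cam",(-c["R"].T@c["t"]).round(3))
    g=cv2.cvtColor(c["pixels"],cv2.COLOR_BGR2HSV)
    # grey: low saturation, brightish
    m=cv2.inRange(g,(0,0,60),(180,60,255))
    cs,_=cv2.findContours(m,cv2.RETR_EXTERNAL,cv2.CHAIN_APPROX_NONE)
    for k in cs:
        a=cv2.contourArea(k); x,y,w,h=cv2.boundingRect(k)
        if 20<a<600 and 200<x<460 and 130<y<260:
            o=circ(c,k,.02 if x<260 else .017)
            print((x,y,w,h),a,o[0].round(4),o[1].round(4), "posttop z.08:",onplane(c,x+w/2-.5,y+4 if n=="top" else y+3,.08).round(4) )
    o=[(k,circ(c,k,.008)) for k in (cv2.findContours(cv2.inRange(g,(3,190,120),(14,255,255)),0,1)[0]) if 200<cv2.contourArea(k)<800]
    for k,q in o: print("orange",cv2.boundingRect(k),q)
E
```

```text
t 0.2 p [ 0.2299 -0.5809  0.1877] f [-0.4 -1.1  0.4] tq [ 0.05 -0.05  0.02] w 0.0871 j [ 1.17  0.33 -0.06  1.46  0.02  1.35 -0.09]
[[ 0.368 -0.     0.93 ]
 [-0.93   0.001  0.368]
 [-0.001 -1.    -0.   ]]
top cam [0.388 0.01  1.375]
(358, 209, 17, 17) 200.5 [ 0.4403 -0.1137] 0.0216 posttop z.08: [ 0.4484 -0.1076  0.08  ]
(280, 205, 17, 16) 199.0 [0.4524 0.0973] 0.0214 posttop z.08: [0.4585 0.0927 0.08  ]
(415, 197, 17, 16) 198.0 [ 0.4747 -0.2669] 0.0215 posttop z.08: [ 0.4795 -0.2547  0.08  ]
(231, 148, 17, 17) 212.0 [0.6046 0.2296] 0.0223 posttop z.08: [0.6058 0.22   0.08  ]
(405, 147, 16, 16) 180.0 [ 0.611  -0.2412] 0.0207 posttop z.08: [ 0.6095 -0.229   0.08  ]
(312, 145, 10, 11) 67.0 [0.6234 0.0196] 0.0128 posttop z.08: [0.6141 0.0199 0.08  ]
orange (398, 141, 29, 29) (array([ 0.61108092, -0.24133262]), np.float64(0.038041148919031716))
side cam [0.09  0.826 0.932]
(241, 233, 16, 15) 178.5 [0.6    0.2371] 0.0266 posttop z.08: [0.575 0.264 0.08 ]
(307, 222, 14, 12) 121.5 [0.4505 0.101 ] 0.0227 posttop z.08: [0.4293 0.1429 0.08  ]
(338, 183, 13, 10) 90.5 [ 0.4391 -0.1102] 0.0229 posttop z.08: [ 0.4175 -0.0533  0.08  ]
(394, 181, 13, 10) 91.0 [ 0.2677 -0.2106] 0.0233 posttop z.08: [ 0.258  -0.1461  0.08  ]
(276, 180, 8, 18) 96.5 [ 0.6343 -0.0046] 0.0301 posttop z.08: [0.6106 0.0295 0.08  ]
(346, 156, 12, 9) 70.0 [ 0.4736 -0.2615] 0.0224 posttop z.08: [ 0.4503 -0.194   0.08  ]
(311, 150, 11, 9) 61.5 [ 0.6093 -0.236 ] 0.022 posttop z.08: [ 0.576  -0.1674  0.08  ]
(249, 149, 16, 15) 92.5 [ 0.8003 -0.121 ] 0.0297 posttop z.08: [ 0.7664 -0.0754  0.08  ]
(373, 135, 32, 24) 445.5 [ 0.3777 -0.4119] 0.0646 posttop z.08: [ 0.3757 -0.3741  0.08  ]
```

Averaging both views gives purple (0.4515, 0.099), teal (0.440, −0.112), orange (0.610, −0.239), collar (0.604, 0.231) and pin (0.614, 0.0225). The views differ by up to about 4 mm in y, so I'll close the jaws along y. That makes the first grasp resolve the y offset.

Request:
{"method": "arm_command", "body": {
  "targets": [
    [[0, 0, 0, 0, 5.4, 0], [0, 0, 0, 0, 5.4, 0], [0, 0, 0, 0, 5.4, 0], [0, 0, 0, 0, 5.4, 0], [0, 0, 0, 0, 0, 0]]
  ],
  "hand": 1,
  "grip_force": 40
}}

```text
time: 0.72
ee_pos: [0.23, -0.5811, 0.1881]
eef_rot: [-0.499, 0.501, -0.501, 0.499]
ft_force: [-0.0, -0.1, -0.5]
width: 0.087
```

Request:
{"method": "arm_command", "body": {
  "targets": [
    [[-0.0321, 0, 0.0222, 0, 0, 0], [-0.0321, 0, 0.0222, 0, 0, 0], [-0.0321, 0, 0.0222, 0, 0, 0], [-0.0321, 0, 0.0222, 0, 0, 0], [-0.0321, 0, 0.0222, 0, 0, 0], [-0.0321, 0, 0.0222, 0, 0, 0], [-0.0321, 0, 0.0222, 0, 0, 0], [-0.0321, 0, 0.0222, 0, 0, 0], [-0.0321, 0, 0.0222, 0, 0, 0], [-0.0321, 0, 0.0222, 0, 0, 0], [0, 0, 0, 0, 0, 0]]
  ]
}}

```text
time: 1.63
ee_pos: [0.4566, -0.2523, 0.1886]
eef_rot: [-0.502, 0.496, -0.497, 0.505]
ft_force: [0.5, 0.3, 0.1]
width: 0.0868
```

```bash
python3 -c "
from h import *
s,M=st();print(M.round(3))"
```

```text
t 1.63 p [ 0.4566 -0.2523  0.1886] f [0.5 0.3 0.1] tq [0.12 0.05 0.01] w 0.0868 j [ 0.7   0.12 -0.31  1.72  0.03  1.31 -1.17]
[[ 0.014  0.002  1.   ]
 [-1.     0.002  0.014]
 [-0.002 -1.     0.002]]
```

Request:
{"method": "arm_command", "body": {
  "targets": [
    [[-0.0399, 0, 0, 0, 0, 0], [-0.0399, 0, 0, 0, 0, 0], [-0.0399, 0, 0, 0, 0, 0], [-0.0399, 0, 0, 0, 0, 0], [-0.0399, 0, 0, 0, 0, 0], [-0.0399, 0, 0, 0, 0, 0], [-0.0399, 0, 0, 0, 0, 0], [-0.0399, 0, 0, 0, 0, 0], [-0.0399, 0, 0, 0, 0, 0], [0, 0, 0, 0, 0, 0], [0, 0, 0, 0, 0, 0]]
  ]
}}

```text
time: 2.55
ee_pos: [0.4519, 0.101, 0.1883]
eef_rot: [-0.502, 0.498, -0.498, 0.502]
ft_force: [0.6, -1.3, -0.4]
width: 0.087
```

Request:
{"method": "arm_command", "body": {
  "targets": [
    [[0, 0.032, 0, 0, 0, 0], [0, 0.032, 0, 0, 0, 0], [0, 0.032, 0, 0, 0, 0], [0, 0.032, 0, 0, 0, 0], [0, 0, 0, 0, 0, 0], [0, 0, 0, 0, 0, 0]]
  ]
}}

```text
time: 3.05
ee_pos: [0.4513, 0.0977, 0.0597]
eef_rot: [0.501, -0.501, 0.499, -0.499]
ft_force: [-0.2, 0.0, 0.7]
width: 0.087
```

Run:
```python
from h import *
s,M=st();print(M.round(3))
o=[]
for n in ("top","side"):
    c=vision.camera(n); p=c["pixels"][120:280,200:400] if n=="top" else c["pixels"][150:310,220:420]
    o.append(cv2.resize(p,(480,384),interpolation=cv2.INTER_CUBIC)[:, :400])
cv2.imwrite("pics/a1.png",np.hstack(o))
```

```text
t 3.05 p [0.4513 0.0977 0.0597] f [-0.2  0.   0.7] tq [ 0.03 -0.06  0.02] w 0.087 j [ 0.32  0.15 -0.67  2.    0.11  1.03 -1.97]
[[-0.    -0.003  1.   ]
 [-1.    -0.    -0.   ]
 [ 0.    -1.    -0.003]]
```

View pics/a1.png

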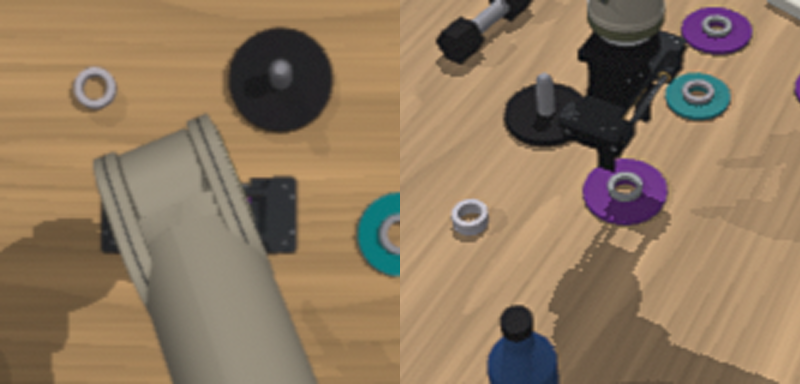

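Request:
{"method": "arm_command", "body": {
  "targets": [
    [[0, 0.015, 0, 0, 0, 0], [0, 0.015, 0, 0, 0, 0], [0, 0.012, 0, 0, 0, 0], [0, 0.007, 0, 0, 0, 0], [0, 0, 0, 0, 0, 0], [0, 0, 0, 0, 0, 0]]
  ]
}}

```text
time: 3.65
ee_pos: [0.4525, 0.099, 0.0117]
eef_rot: [-0.5, 0.5, -0.5, 0.5]
ft_force: [-0.2, -0.2, -0.0]
width: 0.0872
```

Request:
{"method": "arm_command", "body": {
  "targets": [
    [[0, 0, 0, 0, 0, 0], [0, 0, 0, 0, 0, 0], [0, 0, 0, 0, 0, 0], [0, 0, 0, 0, 0, 0], [0, 0, 0, 0, 0, 0], [0, 0, 0, 0, 0, 0], [0, 0, 0, 0, 0, 0], [0, 0, 0, 0, 0, 0]]
  ],
  "hand": 0,
  "grip_force": 40
}}

```text
time: 4.32
ee_pos: [0.4521, 0.0989, 0.0112]
eef_rot: [0.5, -0.5, 0.5, -0.5]
ft_force: [-0.7, -0.2, 0.6]
width: 0.0416
```

Run:
```python
from h import *
s,M=st();print(M.round(3))
c=vision.camera("side")
for k in blobs(c,"purple"): 
    q=circ(c,k,.008); print(cv2.boundingRect(k),q)
cv2.imwrite("pics/a2.png",cv2.resize(c["pixels"][150:310,220:420],(640,512),interpolation=cv2.INTER_CUBIC))
```

```text
t 4.32 p [0.4521 0.0989 0.0112] f [-0.7 -0.2  0.6] tq [-0.01 -0.01 -0.02] w 0.0416 j [ 0.29  0.23 -0.65  2.04  0.18  0.93 -2.02]
[[-0.  0.  1.]
 [-1. -0. -0.]
 [ 0. -1.  0.]]
(598, 296, 42, 54) (array([-0.40552874,  0.01170816]), np.float64(0.06941794302405055))
(296, 217, 35, 27) (array([0.44540843, 0.10438676]), np.float64(0.047492754365128474))
(385, 177, 31, 22) (array([ 0.26728479, -0.21140222]), np.float64(0.05441002646285209))
(564, 172, 76, 159) (array([-0.34324562, -0.28559831]), np.float64(0.2613975449038602))
(337, 153, 30, 20) (array([ 0.47370951, -0.26290623]), np.float64(0.05477652542623075))
```

View pics/a2.png

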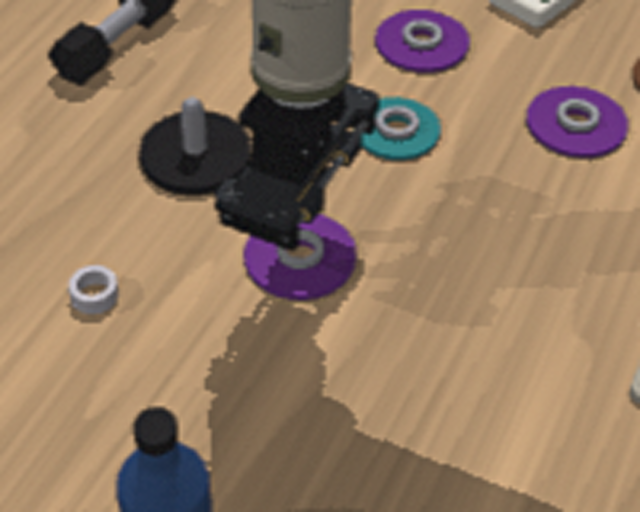

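Request:
{"method": "arm_command", "body": {
  "targets": [
    [[0, 0, 0, 0, 0, 0], [0, 0, 0, 0, 0, 0], [0, 0, 0, 0, 0, 0]]
  ]
}}

```text
time: 4.62
ee_pos: [0.4521, 0.0989, 0.0111]
eef_rot: [0.5, -0.5, 0.5, -0.5]
ft_force: [-0.1, -0.1, -0.1]
width: 0.0178
```

Run:
```python
from h import *
s,M=st()
c=vision.camera("side")
p=s["ee_pos"]
im=cv2.resize(c["pixels"][190:270,260:360],(800,640),interpolation=cv2.INTER_CUBIC)[:600]
for d,col in (((0,0,0),(0,0,255)),((0,.0208,0),(0,255,0)),((0,-.0208,0),(0,255,0)),((0,.0208,.04),(255,255,0)),((0,.0585,.07),(255,0,255)),((0,-.0585,.07),(255,0,255))):
    u=proj(c,p+np.array(d)); print(d,u.round(1)); cv2.circle(im,tuple(int(v) for v in (u-[260,190]+.5)*8),5,col,-1)
cv2.imwrite("pics/a3.png",im)
```

```text
t 4.62 p [0.4521 0.0989 0.0111] f [-0.1 -0.1 -0.1] tq [0.06 0.02 0.02] w 0.0178 j [ 0.29  0.23 -0.66  2.04  0.18  0.93 -2.02]
(0, 0, 0) [313.2 227.9]
(0, 0.0208, 0) [310.2 232.4]
(0, -0.0208, 0) [316.2 223.5]
(0, 0.0208, 0.04) [310.2 223.7]
(0, 0.0585, 0.07) [304.3 225.4]
(0, -0.0585, 0.07) [321.8 200.4]
```

View pics/a3.png

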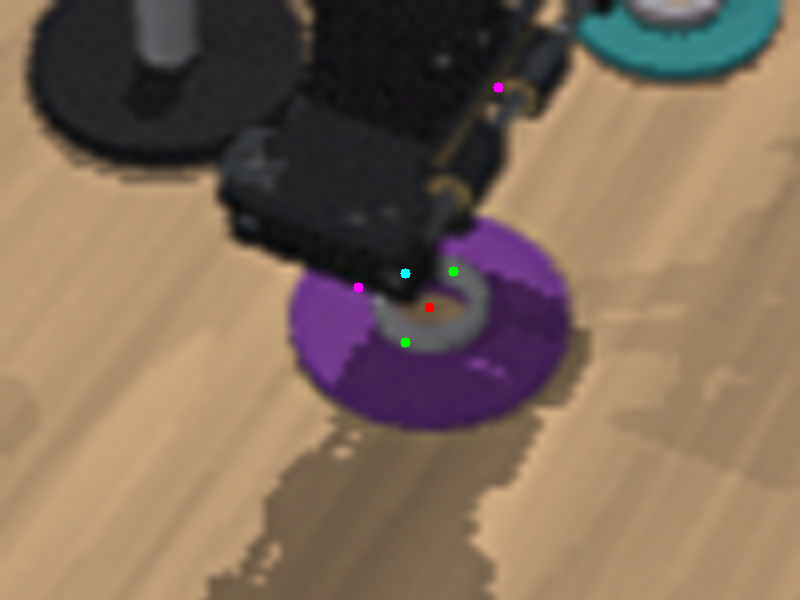

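Run:
```python
from h import *
s,M=st()
o=[]
for n,(a,b) in (("top",(150,230)),("side",(130,240))):
    c=vision.camera(n); p=s["ee_pos"]
    im=cv2.resize(c["pixels"][a:a+120,b:b+80+20],(400*5//5*1,480),interpolation=cv2.INTER_CUBIC)
    im=cv2.convertScaleAbs(im,alpha=1.8,beta=30)
    for d,col in (((0,0,0),(0,0,255)),((0,.095,.07),(255,0,255)),((0,-.095,.07),(255,0,255))):
        u=proj(c,p+np.array(d)); print(n,u); cv2.circle(im,tuple(int(v) for v in (u-[b,a]+.5)*4),4,col,-1)
    o.append(im)
cv2.imwrite("pics/a4.png",np.hstack(o))
```

```text
t 4.67 p [0.4521 0.0989 0.0111] f [-0.4 -0.3  0. ] tq [0.1  0.09 0.02] w 0.0137 j [ 0.29  0.23 -0.65  2.04  0.18  0.93 -2.02]
top [287.32259225 212.73361396]
top [248.43579554 211.39583032]
top [322.62259673 211.48599828]
side [313.22412136 227.87332983]
side [298.3498042  233.89890434]
side [326.83117132 193.19263244]
```

View pics/a4.png

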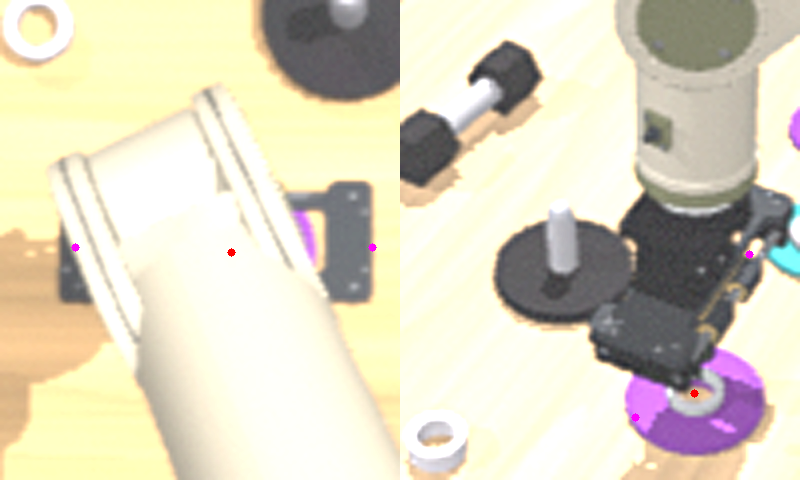

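Request:
{"method": "arm_command", "body": {
  "targets": [
    [[0, 0, 0, 0, 0, 0], [0, 0, 0, 0, 0, 0], [0, 0, 0, 0, 0, 0], [0, 0, 0, 0, 0, 0], [0, 0, 0, 0, 0, 0], [0, 0, 0, 0, 0, 0], [0, 0, 0, 0, 0, 0], [0, 0, 0, 0, 0, 0], [0, 0, 0, 0, 0, 0], [0, 0, 0, 0, 0, 0]]
  ],
  "hand": 1
}}

```text
time: 5.6
ee_pos: [0.4521, 0.0989, 0.0111]
eef_rot: [0.5, -0.5, 0.5, -0.5]
ft_force: [-0.5, -0.4, 0.2]
width: 0.0648
```

Run:
```python
from h import *
s,M=st()
c=vision.camera("side"); p=s["ee_pos"]
a,b=150,250
im=cv2.resize(c["pixels"][a:a+100,b:b+130],(780,600),interpolation=cv2.INTER_CUBIC)
im=cv2.convertScaleAbs(im,alpha=1.8,beta=30)
for d,col in (((0,0,0),(0,0,255)),((0,.0435,0),(0,255,0)),((0,-.0435,0),(0,255,0)),((0,.095,.07),(255,0,255)),((0,-.095,.07),(255,0,255))):
        u=proj(c,p+np.array(d)); cv2.circle(im,tuple(int(v) for v in (u-[b,a]+.5)*6),4,col,-1)
cv2.imwrite("pics/a5.png",im)
```

```text
t 5.6 p [0.4521 0.0989 0.0111] f [-0.5 -0.4  0.2] tq [-0.01  0.02  0.04] w 0.0648 j [ 0.29  0.23 -0.65  2.04  0.18  0.93 -2.02]
```

View pics/a5.png

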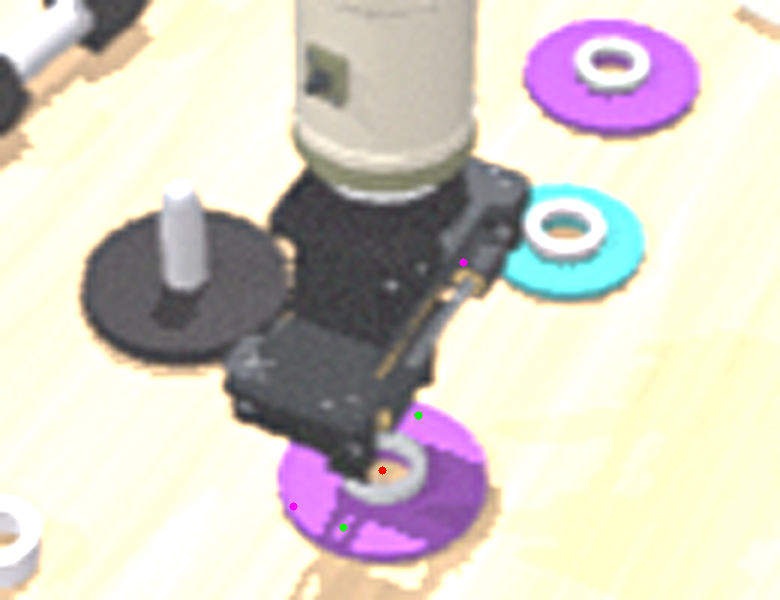

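The fingers closed past 46 mm without touching the hub. In the side picture the near fingertip is at about (345,475), with its shadow separated from it, which is roughly 25–30 mm higher than the readout implies. I'll open fully and lower in small steps, watching the force and the picture.

Request:
{"method": "arm_command", "body": {
  "targets": [
    [[0, 0, 0, 0, 0, 0], [0, 0, 0, 0, 0, 0], [0, 0, 0, 0, 0, 0], [0, 0, 0, 0, 0, 0], [0, 0, 0, 0, 0, 0], [0, 0.003, 0, 0, 0, 0], [0, 0.003, 0, 0, 0, 0], [0, 0.003, 0, 0, 0, 0], [0, 0, 0, 0, 0, 0]]
  ],
  "hand": 1
}}

```text
time: 6.4
ee_pos: [0.4516, 0.0988, 0.0014]
eef_rot: [0.5, -0.5, 0.5, -0.5]
ft_force: [-0.4, -0.3, 0.0]
width: 0.0868
```

```bash
cat >> h.py <<'E'
def look(name,a,b,h,w,k,out,pts=(),gain=1.8):
    c=vision.camera(name)
    im=cv2.resize(c["pixels"][a:a+h,b:b+w],(w*k,h*k),interpolation=cv2.INTER_CUBIC)
    im=cv2.convertScaleAbs(im,alpha=gain,beta=30)
    for X in pts:
        u=proj(c,X); cv2.circle(im,tuple(int(v) for v in (u-[b,a]+.5)*k),4,(0,0,255),-1)
    cv2.imwrite(out,im); return c
E
python3 - <<'E'
from h import *
s,M=st(); p=s["ee_pos"]; w=s["width"]/2
look("side",150,250,100,130,6,"pics/a6.png",[p,p+[0,w,0],p-[0,w,0]])
E
```

```text
t 6.4 p [0.4516 0.0988 0.0014] f [-0.4 -0.3  0. ] tq [-0.    0.05 -0.  ] w 0.0868 j [ 0.29  0.25 -0.65  2.05  0.19  0.91 -2.04]
```

View pics/a6.png

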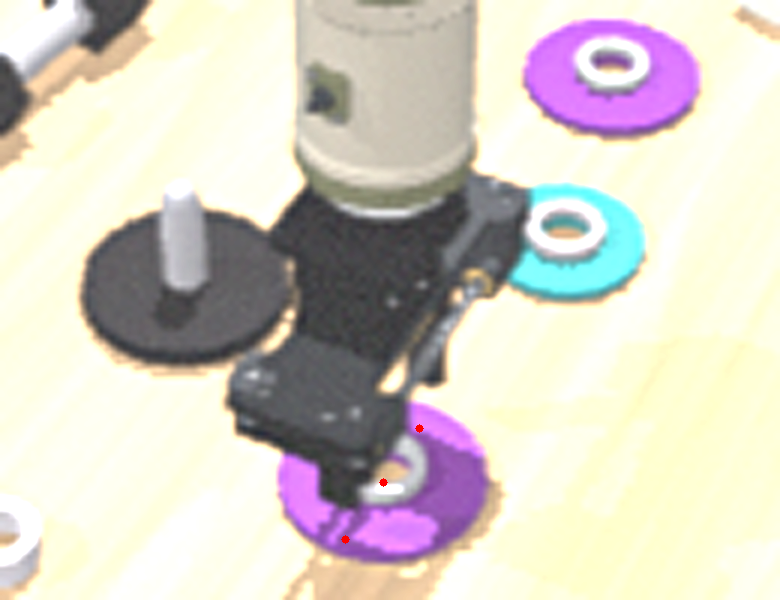

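Request:
{"method": "arm_command", "body": {
  "targets": [
    [[0, 0.004, 0, 0, 0, 0], [0, 0.004, 0, 0, 0, 0], [0, 0.004, 0, 0, 0, 0], [0, 0, 0, 0, 0, 0], [0, 0, 0, 0, 0, 0]]
  ]
}}

```text
time: 6.87
ee_pos: [0.4519, 0.0989, -0.0102]
eef_rot: [-0.5, 0.5, -0.5, 0.5]
ft_force: [-0.9, -0.4, -0.2]
width: 0.0871
```

Run:
```python
from h import *
s,M=st(); p=s["ee_pos"]; w=s["width"]/2
look("side",150,250,100,130,6,"pics/a7.png",[p,p+[0,w,0],p-[0,w,0]])
```

```text
t 6.87 p [ 0.4519  0.0989 -0.0102] f [-0.9 -0.4 -0.2] tq [0.   0.02 0.03] w 0.0871 j [ 0.28  0.27 -0.64  2.05  0.21  0.88 -2.05]
```

View pics/a7.png

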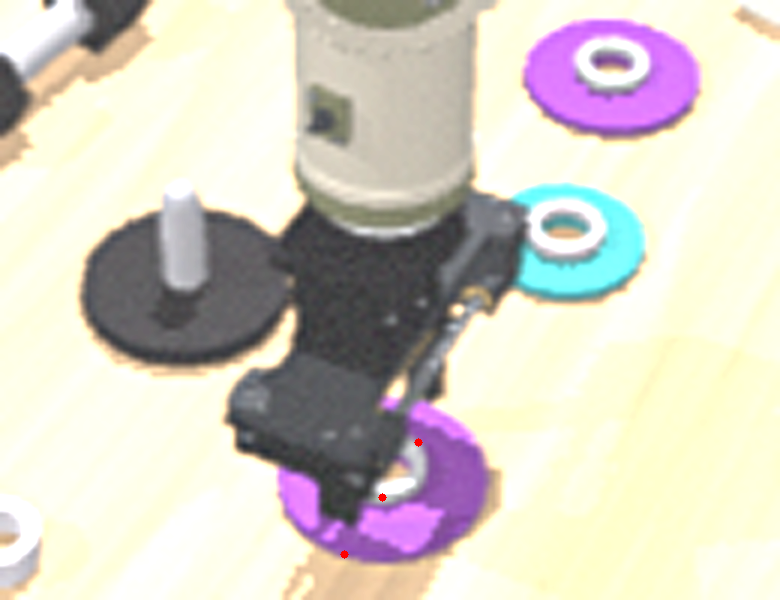

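Request:
{"method": "arm_command", "body": {
  "targets": [
    [[0, 0.002, 0, 0, 0, 0], [0, 0.002, 0, 0, 0, 0], [0, 0, 0, 0, 0, 0]]
  ]
}}

```text
time: 7.17
ee_pos: [0.452, 0.0988, -0.0142]
eef_rot: [-0.5, 0.5, -0.5, 0.5]
ft_force: [-0.1, 0.0, 0.7]
width: 0.087
```

Request:
{"method": "arm_command", "body": {
  "targets": [
    [[0, 0.001, 0, 0, 0, 0], [0, 0.001, 0, 0, 0, 0], [0, 0, 0, 0, 0, 0]]
  ]
}}

```text
time: 7.42
ee_pos: [0.452, 0.0988, -0.016]
eef_rot: [-0.5, 0.5, -0.5, 0.5]
ft_force: [0.0, -0.7, -0.1]
width: 0.087
```

Run:
```python
from h import *
s,M=st(); p=s["ee_pos"]; w=s["width"]/2
look("side",150,250,100,130,6,"pics/a8.png",[p,p+[0,w,0],p-[0,w,0]])
```

```text
t 7.42 p [ 0.452   0.0988 -0.016 ] f [ 0.  -0.7 -0.1] tq [-0.    0.02 -0.02] w 0.087 j [ 0.28  0.28 -0.64  2.06  0.22  0.87 -2.06]
```

View pics/a8.png

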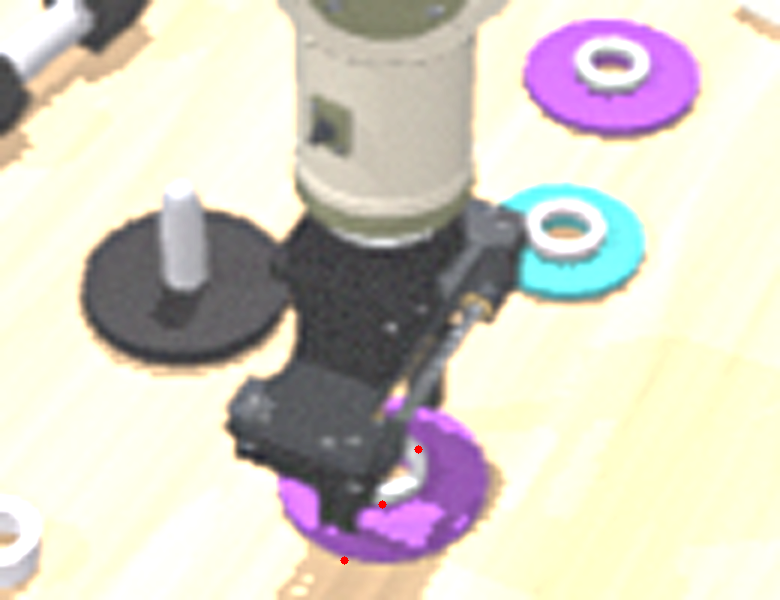

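Request:
{"method": "arm_command", "body": {
  "targets": [
    [[0, 0.001, 0, 0, 0, 0], [0, 0.001, 0, 0, 0, 0], [0, 0, 0, 0, 0, 0]]
  ]
}}

```text
time: 7.72
ee_pos: [0.452, 0.0988, -0.018]
eef_rot: [-0.5, 0.5, -0.5, 0.5]
ft_force: [-0.0, -0.8, 0.0]
width: 0.0873
```

Request:
{"method": "arm_command", "body": {
  "targets": [
    [[0, 0.001, 0, 0, 0, 0], [0, 0, 0, 0, 0, 0]]
  ]
}}

```text
time: 7.88
ee_pos: [0.452, 0.0988, -0.019]
eef_rot: [-0.5, 0.5, -0.5, 0.5]
ft_force: [0.4, 0.7, -0.7]
width: 0.0869
```

Request:
{"method": "arm_command", "body": {
  "targets": [
    [[0, 0.001, 0, 0, 0, 0], [0, 0, 0, 0, 0, 0]]
  ]
}}

```text
time: 8.05
ee_pos: [0.4521, 0.0989, -0.02]
eef_rot: [-0.5, 0.5, -0.5, 0.5]
ft_force: [-0.8, -0.5, 0.2]
width: 0.0868
```

Request:
{"method": "arm_command", "body": {
  "targets": [
    [[0, 0, 0, 0, 0, 0], [0, 0, 0, 0, 0, 0], [0, 0, 0, 0, 0, 0], [0, 0, 0, 0, 0, 0], [0, 0, 0, 0, 0, 0], [0, 0, 0, 0, 0, 0], [0, 0, 0, 0, 0, 0], [0, 0, 0, 0, 0, 0], [0, 0, 0, 0, 0, 0]]
  ],
  "hand": 0,
  "grip_force": 30
}}

```text
time: 8.8
ee_pos: [0.4521, 0.0986, -0.0199]
eef_rot: [0.5, -0.5, 0.5, -0.5]
ft_force: [0.0, -2.4, 0.6]
width: 0.0434
```

Run:
```python
from h import *
s,M=st(); p=s["ee_pos"]; w=s["width"]/2
look("side",150,250,100,130,6,"pics/a9.png",[p,p+[0,w,0],p-[0,w,0]])
```

```text
t 8.8 p [ 0.4521  0.0986 -0.0199] f [ 0.  -2.4  0.6] tq [-0.26  0.05  0.08] w 0.0434 j [ 0.27  0.29 -0.64  2.06  0.22  0.86 -2.06]
```

View pics/a9.png

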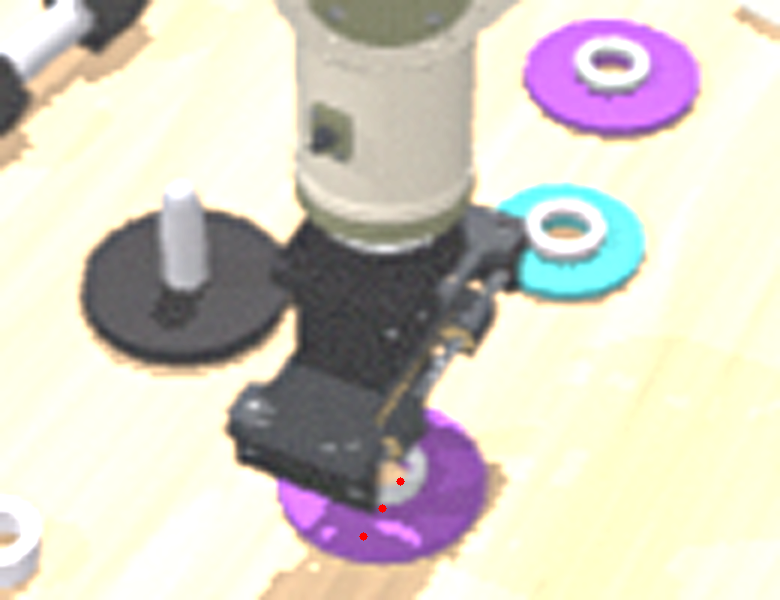

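Request:
{"method": "arm_command", "body": {
  "targets": [
    [[0, 0, 0, 0, 0, 0], [0, 0, 0, 0, 0, 0], [0, 0, 0, 0, 0, 0]]
  ]
}}

```text
time: 9.1
ee_pos: [0.4521, 0.0986, -0.0199]
eef_rot: [0.5, -0.5, 0.5, -0.5]
ft_force: [0.1, -2.4, 0.8]
width: 0.0431
```

Request:
{"method": "arm_command", "body": {
  "targets": [
    [[0, 0, 0, 0, 0, 0], [0, 0, 0, 0, 0, 0], [0, 0, 0, 0, 0, 0]]
  ]
}}

```text
time: 9.35
ee_pos: [0.4521, 0.0987, -0.0199]
eef_rot: [0.5, -0.5, 0.5, -0.5]
ft_force: [-0.4, -1.9, 0.2]
width: 0.0434
```

Run:
```python
from h import *
s,M=st(); p=s["ee_pos"]; w=s["width"]/2
look("side",150,250,100,130,6,"pics/a10.png")
```

```text
t 9.35 p [ 0.4521  0.0987 -0.0199] f [-0.4 -1.9  0.2] tq [-0.62  0.08  0.05] w 0.0434 j [ 0.27  0.29 -0.64  2.06  0.22  0.86 -2.06]
```

View pics/a10.png

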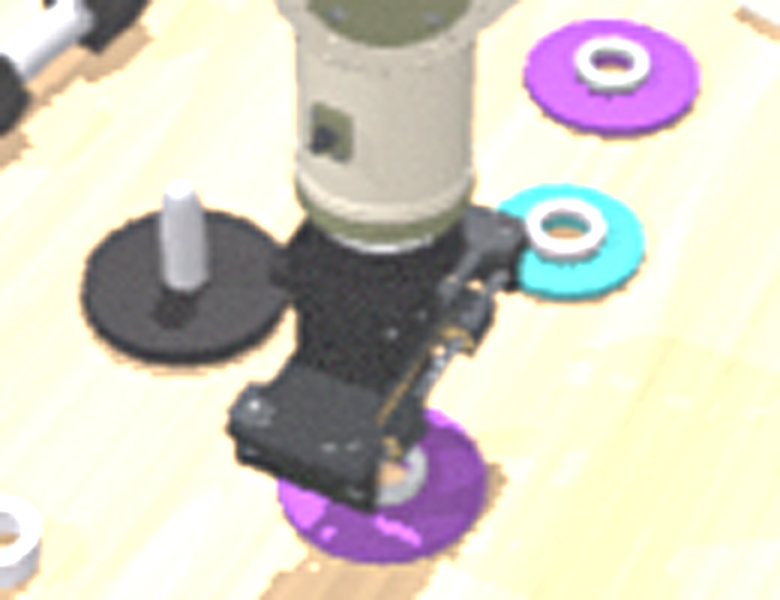

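Request:
{"method": "arm_command", "body": {
  "targets": [
    [[0, -0.004, 0, 0, 0, 0], [0, -0.006, 0, 0, 0, 0], [0, -0.008, 0, 0, 0, 0], [0, -0.012, 0, 0, 0, 0], [0, 0, 0, 0, 0, 0], [0, 0, 0, 0, 0, 0]]
  ]
}}

```text
time: 9.9
ee_pos: [0.453, 0.099, 0.0112]
eef_rot: [0.499, -0.5, 0.501, -0.5]
ft_force: [0.6, -1.0, -5.7]
width: 0.0435
```

Run:
```python
from h import *
s,M=st(); p=s["ee_pos"]; w=s["width"]/2
look("side",150,250,100,130,6,"pics/a11.png",[])
```

```text
t 9.9 p [0.453  0.099  0.0112] f [ 0.6 -1.  -5.7] tq [-0.01  0.04  0.04] w 0.0435 j [ 0.29  0.23 -0.66  2.04  0.18  0.92 -2.03]
```

View pics/a11.png

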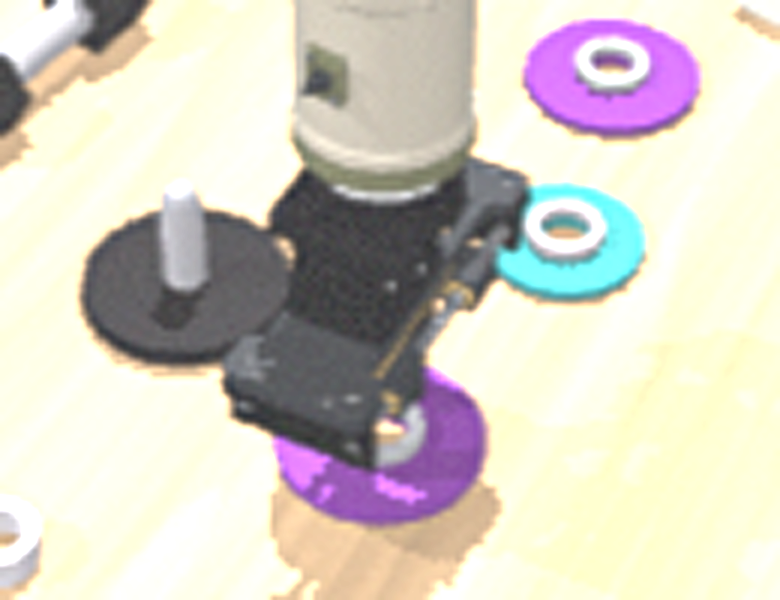

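The plate is held and level, with force z at −5.7 N, which matches 0.55 kg. The readout is consistently about 28 mm low, so plate bottom ≈ reading + 0.020. I'll lift and carry it above the pin.

Request:
{"method": "arm_command", "body": {
  "targets": [
    [[0, -0.015, 0, 0, 0, 0], [0, -0.025, 0, 0, 0, 0], [0, -0.025, 0, 0, 0, 0], [0, -0.012, 0, 0, 0, 0], [0, 0, 0, 0, 0, 0], [0, 0, 0, 0, 0, 0]]
  ]
}}

```text
time: 10.45
ee_pos: [0.4521, 0.0987, 0.0868]
eef_rot: [0.5, -0.5, 0.5, -0.5]
ft_force: [-0.2, -0.0, -5.9]
width: 0.0435
```

Request:
{"method": "arm_command", "body": {
  "targets": [
    [[0.006, 0, 0.013, 0, 0, 0], [0.0115, 0, 0.0245, 0, 0, 0], [0.0115, 0, 0.0245, 0, 0, 0], [0.0115, 0, 0.0245, 0, 0, 0], [0.0115, 0, 0.0245, 0, 0, 0], [0.0115, 0, 0.0245, 0, 0, 0], [0.013, 0, 0.0265, 0, 0, 0], [0, 0, 0, 0, 0, 0], [0, 0, 0, 0, 0, 0], [0, 0, 0, 0, 0, 0]]
  ]
}}

```text
time: 11.28
ee_pos: [0.6127, 0.0228, 0.0849]
eef_rot: [-0.501, 0.501, -0.499, 0.499]
ft_force: [-0.1, 1.0, -4.5]
width: 0.0435
```

Run:
```python
from h import *
s,M=st(); p=s["ee_pos"]; w=s["width"]/2
print(M.round(3))
c=look("side",130,220,100,130,6,"pics/b1.png",[],1.5)
for k in blobs(c,"purple"):
    x,y,w,h=cv2.boundingRect(k)
    if 220<x<330 and 130<y<230:
        for z in (p[2]+.02,p[2]+.028): print(x,y,w,h,z,circ(c,k,z))
look("top",100,250,100,130,6,"pics/b1t.png",[],1.5)
```

```text
t 11.28 p [0.6127 0.0228 0.0849] f [-0.1  1.  -4.5] tq [0.11 0.   0.03] w 0.0435 j [ 0.33  0.44 -0.57  1.59  0.25  1.18 -1.86]
[[ 0.    -0.004  1.   ]
 [-1.     0.001  0.   ]
 [-0.001 -1.    -0.004]]
263 165 34 23 0.10489557238966181 (array([0.61074409, 0.0233834 ]), np.float64(0.048590870131972635))
263 165 34 23 0.1128955723896618 (array([0.60570172, 0.0311476 ]), np.float64(0.04812062242275596))
```

View pics/b1.png

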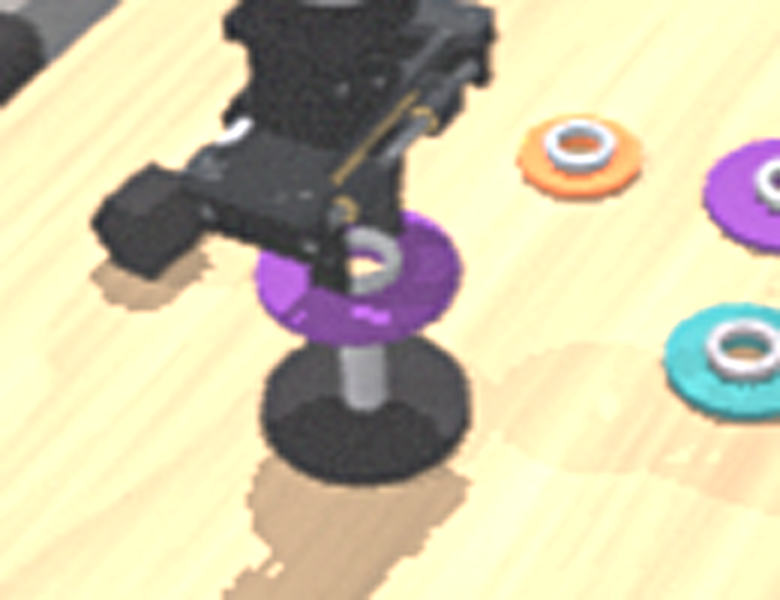

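View pics/b1t.png

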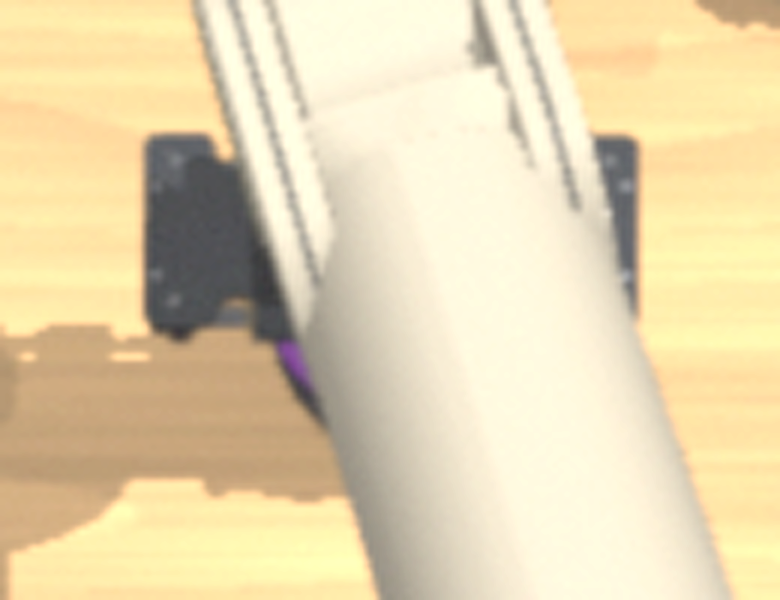

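```bash
cat >> h.py <<'E'
from scipy.optimize import least_squares
def disc(c,cnt,zb,th,R,guess,px=0.5):
    # robust circle of known radius; near side of outline lies on bottom edge, far side on top edge
    o=-c["R"].T@c["t"]; P0=cnt.reshape(-1,2).astype(float)
    g=np.array(guess,float)
    for it in range(4):
        d=g-o[:2]; d/=np.hypot(*d)
        P=[]
        for u,v in P0:
            a=onplane(c,u,v,zb+th)[:2]; b=onplane(c,u,v,zb)[:2]
            P.append(a if (a-g)@d>0 else b)
        P=np.array(P)
        mm=0.5*np.median(np.hypot(*(np.diff(P,axis=0)).T)) # half pixel
        f=lambda q: np.hypot(*(P-q).T)-(R-mm)
        g=least_squares(f,g,loss="cauchy",f_scale=.0012).x
    r_=f(g); return g.round(4),int((abs(r_)<.003).sum()),len(P)
E
python3 - <<'E'
from h import *
s,M=st(); zb=s["ee_pos"][2]+.0199
c=vision.camera("side")
c0=dict(c); c0["pixels"]=cv2.imread("pics/side0.png")
for k in blobs(c0,"purple"):
    x,y,w,h=cv2.boundingRect(k)
    if 290<x<310: print("rest",disc(c0,k,0,.008,.056,(.452,.099)))
for k in blobs(c0,"black"):
    x,y,w,h=cv2.boundingRect(k)
    if abs(x+w/2-281)<4: print("foot",disc(c0,k,0,.014,.060,(.614,.022)))
for k in blobs(c,"purple"):
    x,y,w,h=cv2.boundingRect(k)
    if 220<x<330 and 130<y<230: print("held",disc(c,k,zb,.008,.056,(.614,.022)), "reported",s["ee_pos"].round(4))
a=onplane(c,279.5,179.5,.08)[:2]-.006*np.array([.424,-.905]); print("post top",a)
ct=vision.camera("top"); ct["pixels"]=cv2.imread("pics/top0.png")
for n,z,th,R in (("purple",0,.008,.056),("black",0,.014,.06),("teal",0,.008,.048)):
  for k in blobs(ct,n):
    q,R_=circ(ct,k,z+th)
    if .04<R_<.06 and q[0]>.3: print("top",n,disc(ct,k,z,th,R,q))
E
```

```text
t 11.38 p [0.613  0.0231 0.0861] f [ 0.5  1.1 -4.3] tq [ 0.01  0.04 -0.01] w 0.0428 j [ 0.33  0.44 -0.57  1.59  0.25  1.18 -1.86]
rest (array([0.4526, 0.0976]), 76, 87)
foot (array([0.6168, 0.0195]), 49, 107)
held (array([0.615 , 0.0243]), 46, 94) reported [0.613  0.0231 0.0861]
post top [0.61677213 0.0200953 ]
top purple (array([0.4523, 0.0975]), 114, 114)
top purple (array([ 0.4752, -0.2675]), 114, 114)
top black (array([0.6141, 0.0189]), 66, 118)
top teal (array([ 0.4407, -0.1141]), 94, 95)
```

Once I allow for the edge thickness, both views agree. The plate at rest was at (0.4525, 0.0976) and the pin is at about (0.6155, 0.020). In b1 the plate hangs level over the post, so I shift by (+2, −3) mm and lower slowly while watching the side force.

Request:
{"method": "arm_command", "body": {
  "targets": [
    [[0.003, 0, 0.002, 0, 0, 0], [0, 0, 0, 0, 0, 0], [0, 0.01, 0, 0, 0, 0], [0, 0.01, 0, 0, 0, 0], [0, 0.008, 0, 0, 0, 0], [0, 0.004, 0, 0, 0, 0], [0, 0.002, 0, 0, 0, 0], [0, 0, 0, 0, 0, 0]]
  ]
}}

```text
time: 12.15
ee_pos: [0.6157, 0.0194, 0.0523]
eef_rot: [-0.5, 0.5, -0.5, 0.5]
ft_force: [-0.3, -0.1, -5.4]
width: 0.0432
```

Request:
{"method": "arm_command", "body": {
  "targets": [
    [[0, 0.003, 0, 0, 0, 0], [0, 0.003, 0, 0, 0, 0], [0, 0, 0, 0, 0, 0], [0, 0, 0, 0, 0, 0]]
  ]
}}

```text
time: 12.48
ee_pos: [0.6161, 0.0193, 0.0471]
eef_rot: [0.5, -0.5, 0.5, -0.5]
ft_force: [0.9, 0.0, -4.8]
width: 0.0436
```

Run:
```python
from h import *
s,M=st(); zb=s["ee_pos"][2]+.0199
c=look("side",130,220,100,130,6,"pics/b2.png",[],1.5)
for k in blobs(c,"purple"):
    x,y,w,h=cv2.boundingRect(k)
    if 220<x<330 and 130<y<230: print("held",zb,disc(c,k,zb,.008,.056,(.614,.022)), "reported",s["ee_pos"].round(4))
```

```text
t 12.48 p [0.6161 0.0193 0.0471] f [ 0.9  0.  -4.8] tq [ 0.01  0.01 -0.02] w 0.0436 j [ 0.32  0.49 -0.55  1.62  0.28  1.11 -1.87]
held 0.06702036453951052 (array([0.6168, 0.0213]), 53, 92) reported [0.6161 0.0193 0.0471]
```

View pics/b2.png

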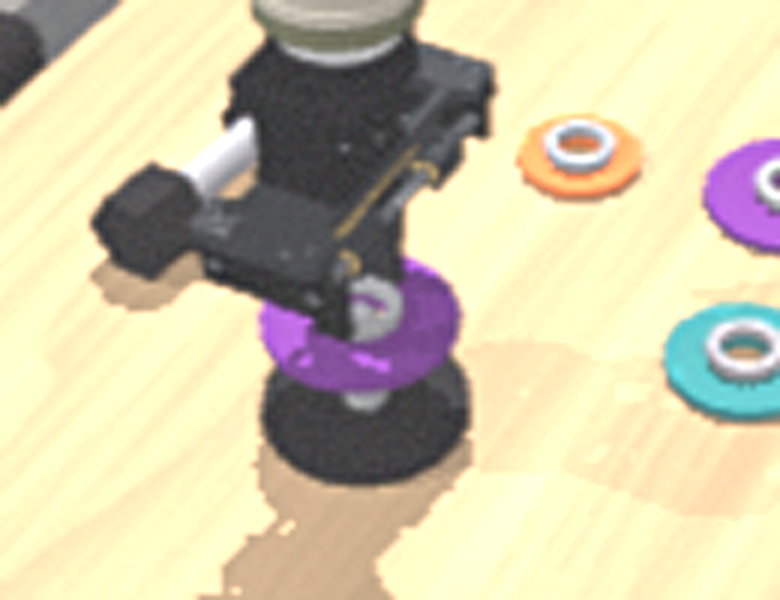

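Request:
{"method": "arm_command", "body": {
  "targets": [
    [[0, 0.006, 0, 0, 0, 0], [0, 0.006, 0, 0, 0, 0], [0, 0.006, 0, 0, 0, 0], [0, 0.006, 0, 0, 0, 0], [0, 0.006, 0, 0, 0, 0], [0, 0.006, 0, 0, 0, 0], [0, 0.006, 0, 0, 0, 0], [0, 0.004, 0, 0, 0, 0], [0, 0, 0, 0, 0, 0]]
  ]
}}

```text
time: 13.28
ee_pos: [0.6154, 0.0193, -0.0]
eef_rot: [-0.5, 0.5, -0.5, 0.5]
ft_force: [-0.1, 0.2, -5.2]
width: 0.0435
```

Request:
{"method": "arm_command", "body": {
  "targets": [
    [[0, 0.002, 0, 0, 0, 0], [0, 0.002, 0, 0, 0, 0], [0, 0.001, 0, 0, 0, 0], [0, 0, 0, 0, 0, 0]]
  ]
}}

```text
time: 13.62
ee_pos: [0.6161, 0.0193, -0.0039]
eef_rot: [0.5, -0.5, 0.5, -0.5]
ft_force: [-0.7, -0.2, -5.0]
width: 0.0433
```

Request:
{"method": "arm_command", "body": {
  "targets": [
    [[0, 0.001, 0, 0, 0, 0], [0, 0.001, 0, 0, 0, 0], [0, 0, 0, 0, 0, 0]]
  ]
}}

```text
time: 13.87
ee_pos: [0.6163, 0.0194, -0.0057]
eef_rot: [0.5, -0.5, 0.5, -0.5]
ft_force: [-0.1, 0.3, -3.2]
width: 0.0435
```

Request:
{"method": "arm_command", "body": {
  "targets": [
    [[0, 0.001, 0, 0, 0, 0], [0, 0, 0, 0, 0, 0], [0, 0, 0, 0, 0, 0]]
  ]
}}

```text
time: 14.12
ee_pos: [0.6164, 0.0194, -0.0059]
eef_rot: [0.5, -0.5, 0.5, -0.5]
ft_force: [-3.5, -0.1, 5.7]
width: 0.0437
```

Contact came at −0.0058, as predicted, so the plate is seated. Releasing it.

Request:
{"method": "arm_command", "body": {
  "targets": [
    [[0, 0, 0, 0, 0, 0], [0, 0, 0, 0, 0, 0], [0, 0, 0, 0, 0, 0], [0, 0, 0, 0, 0, 0], [0, 0, 0, 0, 0, 0], [0, 0, 0, 0, 0, 0], [0, 0, 0, 0, 0, 0]]
  ],
  "hand": 1
}}

```text
time: 14.7
ee_pos: [0.6162, 0.0193, -0.0069]
eef_rot: [0.5, -0.5, 0.5, -0.5]
ft_force: [0.0, -0.1, -0.8]
width: 0.0813
```

Request:
{"method": "arm_command", "body": {
  "targets": [
    [[0, -0.004, 0, 0, 0, 0], [0, -0.015, 0, 0, 0, 0], [0, -0.025, 0, 0, 0, 0], [0, -0.03, 0, 0, 0, 0], [0, -0.02, 0, 0, 0, 0], [0, 0, 0, 0, 0, 0], [0, 0, 0, 0, 0, 0]]
  ]
}}

```text
time: 15.28
ee_pos: [0.617, 0.0194, 0.0886]
eef_rot: [0.499, -0.499, 0.501, -0.501]
ft_force: [0.4, -0.8, -1.0]
width: 0.087
```

Run:
```python
from h import *
s,M=st()
c=look("side",130,220,100,130,6,"pics/b3.png",[],1.5)
for k in blobs(c,"purple"):
    x,y,w,h=cv2.boundingRect(k)
    if 220<x<330 and 130<y<230: print("placed",disc(c,k,.014,.008,.056,(.614,.022)))
for n,z,R in (("teal",0,.048),):
  for k in blobs(c,n):
    x,y,w,h=cv2.boundingRect(k)
    if x<360: print("side",n,disc(c,k,z,.008,R,(.44,-.113)))
h=cv2.cvtColor(c["pixels"],cv2.COLOR_BGR2HSV)
for k in cv2.findContours(cv2.inRange(h,(3,190,120),(14,255,255)),0,1)[0]:
    x,y,w,hh=cv2.boundingRect(k)
    if 300<x<330 and w>15: print("orange",x,y,w,hh,disc(c,k,0,.008,.04,(.611,-.241)))
```

```text
t 15.28 p [0.617  0.0194 0.0886] f [ 0.4 -0.8 -1. ] tq [0.02 0.03 0.03] w 0.087 j [ 0.33  0.44 -0.56  1.58  0.25  1.19 -1.85]
placed (array([0.6158, 0.0208]), 69, 110)
side teal (array([ 0.4396, -0.1119]), 42, 63)
```

View pics/b3.png

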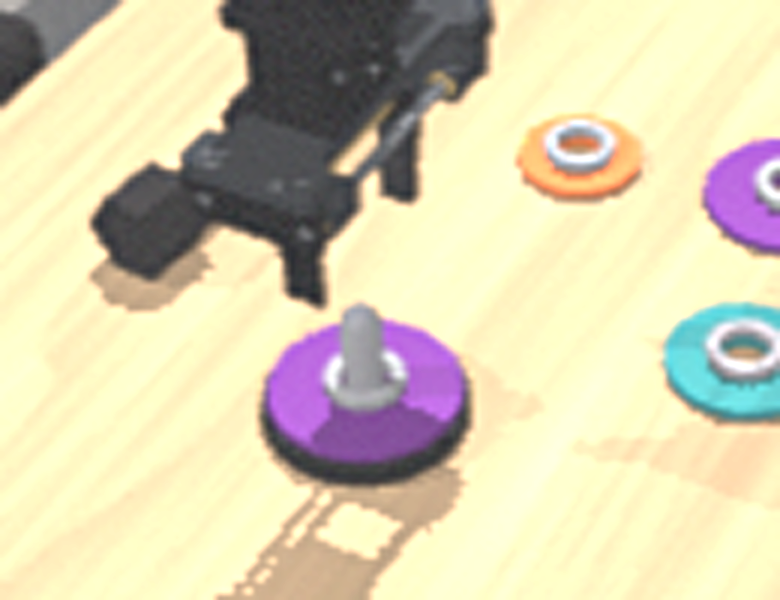

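The purple plate is seated flat on the foot. Now the teal plate at (0.4403, −0.1132).

Request:
{"method": "arm_command", "body": {
  "targets": [
    [[0.0221, 0, -0.0293, 0, 0, 0], [0.0221, 0, -0.0293, 0, 0, 0], [0.0221, 0, -0.0293, 0, 0, 0], [0.0221, 0, -0.0293, 0, 0, 0], [0.0222, 0, -0.0293, 0, 0, 0], [0.0222, 0, -0.0291, 0, 0, 0], [0, 0, 0, 0, 0, 0], [0, 0, 0, 0, 0, 0]]
  ],
  "hand": 1
}}

```text
time: 16.0
ee_pos: [0.4385, -0.115, 0.0863]
eef_rot: [-0.5, 0.501, -0.501, 0.498]
ft_force: [-0.1, 0.4, -0.9]
width: 0.0872
```

Request:
{"method": "arm_command", "body": {
  "targets": [
    [[0, 0.025, 0, 0, 0, 0], [0, 0.025, 0, 0, 0, 0], [0, 0.015, 0, 0, 0, 0], [0, 0, 0, 0, 0, 0], [0, 0, 0, 0, 0, 0]]
  ]
}}

```text
time: 16.42
ee_pos: [0.4403, -0.1122, 0.0215]
eef_rot: [-0.5, 0.501, -0.499, 0.5]
ft_force: [-0.1, 0.2, -0.3]
width: 0.0866
```

Run:
```python
from h import *
s,M=st(); print(M.round(3)); p=s["ee_pos"]+[0,0,.028]
c=look("side",130,270,100,130,6,"pics/c1.png",[p,p+[0,.0435,0],p-[0,.0435,0]],1.5)
look("top",160,300,100,130,6,"pics/c1t.png",[p],1.5)
```

```text
t 16.42 p [ 0.4403 -0.1122  0.0215] f [-0.1  0.2 -0.3] tq [ 0.07 -0.   -0.01] w 0.0866 j [ 0.65  0.18 -0.53  2.05  0.11  0.94 -1.51]
[[ 0.001 -0.002  1.   ]
 [-1.     0.002  0.001]
 [-0.002 -1.    -0.002]]
```

View pics/c1.png

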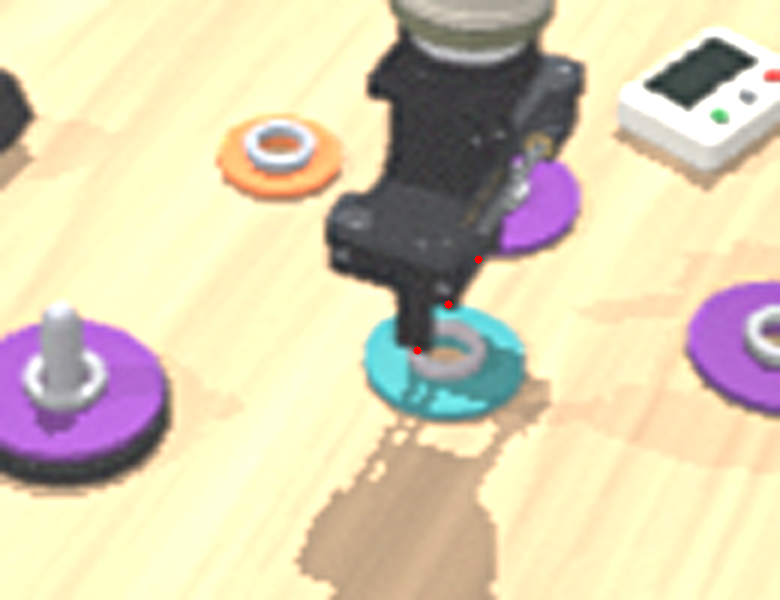

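View pics/c1t.png

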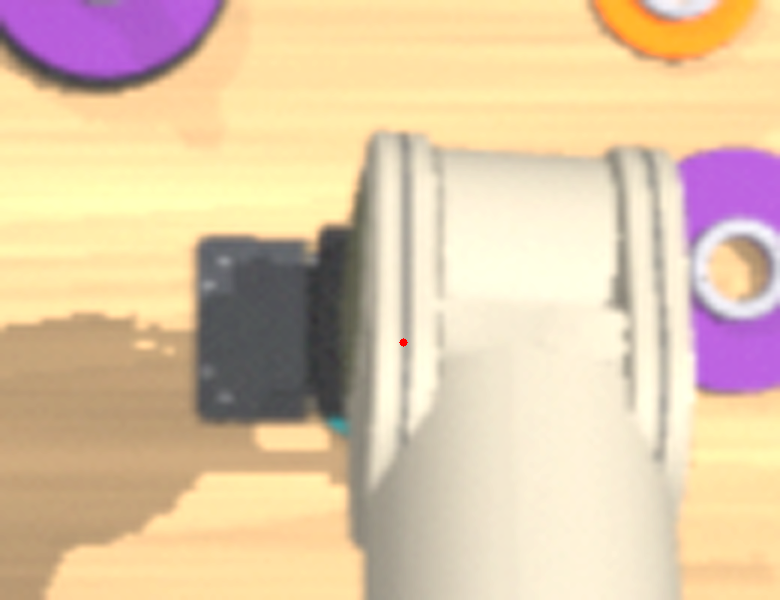

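With the 28 mm correction the projected tip (417,350) falls on the seen fingertip, and the jaws straddle the hub. Lower and grip.

Request:
{"method": "arm_command", "body": {
  "targets": [
    [[0, 0.012, 0, 0, 0, 0], [0, 0.012, 0, 0, 0, 0], [0, 0.009, 0, 0, 0, 0], [0, 0.005, 0, 0, 0, 0], [0, 0.003, 0, 0, 0, 0], [0, 0, 0, 0, 0, 0]]
  ]
}}

```text
time: 17.02
ee_pos: [0.4405, -0.1134, -0.0189]
eef_rot: [-0.5, 0.5, -0.5, 0.5]
ft_force: [0.8, 0.3, -0.4]
width: 0.0871
```

Request:
{"method": "arm_command", "body": {
  "targets": [
    [[0, 0, 0, 0, 0, 0], [0, 0, 0, 0, 0, 0], [0, 0, 0, 0, 0, 0], [0, 0, 0, 0, 0, 0], [0, 0, 0, 0, 0, 0], [0, 0, 0, 0, 0, 0], [0, 0, 0, 0, 0, 0], [0, 0, 0, 0, 0, 0], [0, 0, 0, 0, 0, 0], [0, 0, 0, 0, 0, 0]]
  ],
  "hand": 0,
  "grip_force": 30
}}

```text
time: 17.85
ee_pos: [0.4417, -0.1134, -0.0171]
eef_rot: [0.5, -0.499, 0.501, -0.5]
ft_force: [-3.1, 2.9, 19.4]
width: 0.0284
```

Request:
{"method": "arm_command", "body": {
  "targets": [
    [[0, 0, 0, 0, 0, 0], [0, 0, 0, 0, 0, 0], [0, 0, 0, 0, 0, 0]]
  ]
}}

```text
time: 18.1
ee_pos: [0.4429, -0.1113, -0.0172]
eef_rot: [-0.499, 0.499, -0.5, 0.502]
ft_force: [-0.1, 10.4, 17.9]
width: 0.0086
```

The jaws closed over the hub's top, with force z at 19 N. So the tips are higher than I took them to be, and the first grasp only had the upper rim of the hub. I'll back off, reopen and look.

Request:
{"method": "arm_command", "body": {
  "targets": [
    [[0, -0.005, 0, 0, 0, 0], [0, -0.01, 0, 0, 0, 0], [0, -0.01, 0, 0, 0, 0], [0, 0, 0, 0, 0, 0], [0, 0, 0, 0, 0, 0], [0, 0, 0, 0, 0, 0], [0, 0, 0, 0, 0, 0], [0, 0, 0, 0, 0, 0], [0, 0, 0, 0, 0, 0], [0, 0, 0, 0, 0, 0], [0, 0, 0, 0, 0, 0], [0, 0, 0, 0, 0, 0]]
  ],
  "hand": 1
}}

```text
time: 19.1
ee_pos: [0.4405, -0.1134, 0.0061]
eef_rot: [-0.5, 0.5, -0.5, 0.5]
ft_force: [0.1, -0.5, 0.0]
width: 0.0802
```

Request:
{"method": "arm_command", "body": {
  "targets": [
    [[0, 0, 0, 0, 0, 0], [0, 0, 0, 0, 0, 0], [0, 0, 0, 0, 0, 0], [0, 0, 0, 0, 0, 0]]
  ]
}}

```text
time: 19.43
ee_pos: [0.4405, -0.1134, 0.0062]
eef_rot: [0.5, -0.5, 0.5, -0.5]
ft_force: [0.5, -0.6, -0.1]
width: 0.0869
```

Run:
```python
from h import *
s,M=st(); p=s["ee_pos"]+[0,0,.028]
c=look("side",130,270,100,130,6,"pics/c2.png",[p,p+[0,.0435,0],p-[0,.0435,0]],1.5)
for k in blobs(c,"teal"):
    x,y,w,h=cv2.boundingRect(k)
    if x<360: print("side teal",disc(c,k,0,.008,.048,(.44,-.113)))
```

```text
t 19.43 p [ 0.4405 -0.1134  0.0062] f [ 0.5 -0.6 -0.1] tq [ 0.07  0.03 -0.01] w 0.0869 j [ 0.65  0.2  -0.53  2.07  0.13  0.9  -1.52]
side teal (array([ 0.4428, -0.1205]), 39, 85)
```

View pics/c2.png

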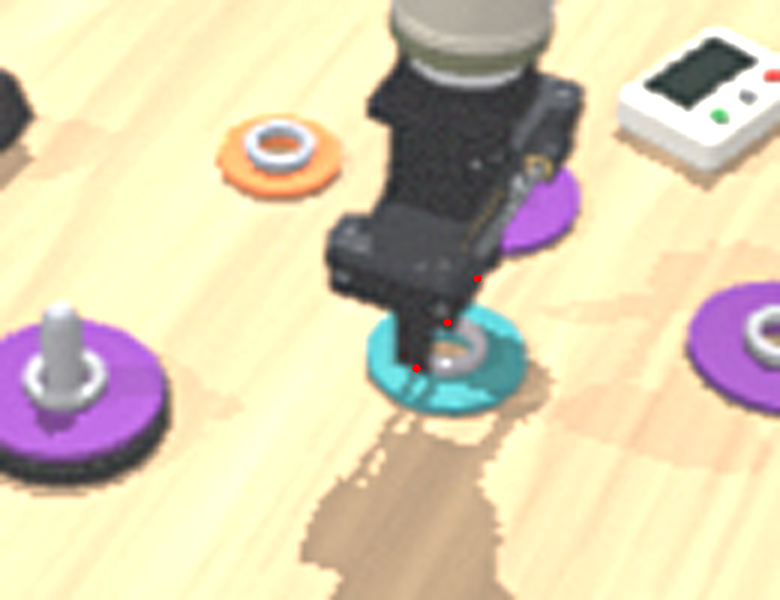

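Request:
{"method": "arm_command", "body": {
  "targets": [
    [[0.0015, 0.01, 0, 0, 0, 0], [0, 0.01, 0, 0, 0, 0], [0, 0.006, 0, 0, 0, 0], [0, 0.002, 0, 0, 0, 0], [0, 0.002, 0, 0, 0, 0], [0, 0, 0, 0, 0, 0]]
  ]
}}

```text
time: 19.98
ee_pos: [0.4402, -0.1147, -0.0244]
eef_rot: [-0.5, 0.5, -0.5, 0.5]
ft_force: [0.1, 0.7, 0.6]
width: 0.087
```

Request:
{"method": "arm_command", "body": {
  "targets": [
    [[0, 0.001, 0, 0, 0, 0], [0, 0.001, 0, 0, 0, 0], [0, 0, 0, 0, 0, 0]]
  ]
}}

```text
time: 20.23
ee_pos: [0.4406, -0.115, -0.0258]
eef_rot: [0.5, -0.5, 0.5, -0.5]
ft_force: [0.6, 0.0, -0.4]
width: 0.0873
```

Run:
```python
from h import *
s,M=st(); p=s["ee_pos"]+[0,0,.036]
c=look("side",130,270,100,130,6,"pics/c3.png",[p,p+[0,.0435,0],p-[0,.0435,0]],1.5)
```

```text
t 20.23 p [ 0.4406 -0.115  -0.0258] f [ 0.6  0.  -0.4] tq [ 0.02  0.06 -0.01] w 0.0873 j [ 0.63  0.26 -0.52  2.09  0.17  0.84 -1.56]
```

View pics/c3.png

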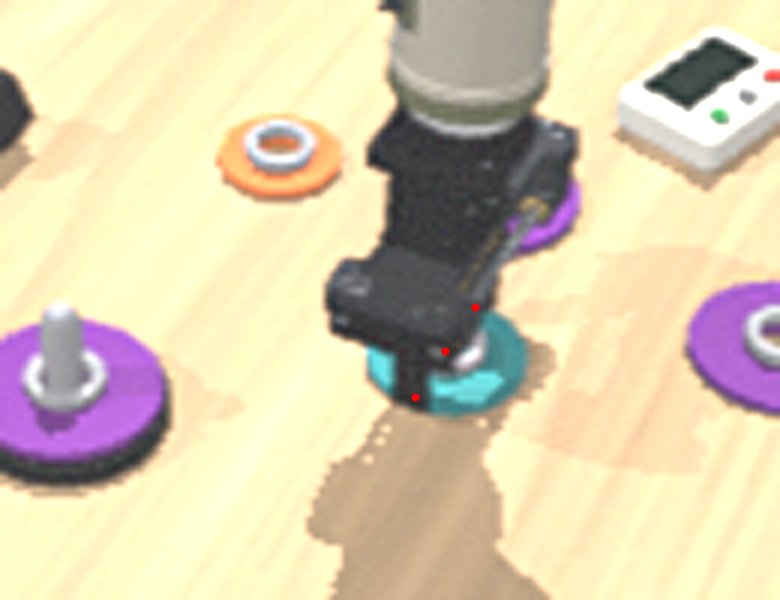

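Request:
{"method": "arm_command", "body": {
  "targets": [
    [[0, 0, 0, 0, 0, 0], [0, 0, 0, 0, 0, 0], [0, 0, 0, 0, 0, 0], [0, 0, 0, 0, 0, 0], [0, 0, 0, 0, 0, 0], [0, 0, 0, 0, 0, 0], [0, 0, 0, 0, 0, 0], [0, 0, 0, 0, 0, 0]]
  ],
  "hand": 0,
  "grip_force": 25
}}

```text
time: 20.95
ee_pos: [0.4405, -0.1152, -0.0258]
eef_rot: [0.5, -0.5, 0.5, -0.5]
ft_force: [-0.1, -1.2, -0.2]
width: 0.045
```

Request:
{"method": "arm_command", "body": {
  "targets": [
    [[0, 0, 0, 0, 0, 0], [0, 0, 0, 0, 0, 0], [0, 0, 0, 0, 0, 0]]
  ]
}}

```text
time: 21.2
ee_pos: [0.4405, -0.1151, -0.0258]
eef_rot: [0.5, -0.5, 0.5, -0.5]
ft_force: [-0.2, -2.2, -0.4]
width: 0.045
```

Request:
{"method": "arm_command", "body": {
  "targets": [
    [[0, -0.004, 0, 0, 0, 0], [0, -0.01, 0, 0, 0, 0], [0, -0.02, 0, 0, 0, 0], [0, -0.025, 0, 0, 0, 0], [0, -0.025, 0, 0, 0, 0], [0, -0.02, 0, 0, 0, 0], [0, -0.004, 0, 0, 0, 0], [0, 0, 0, 0, 0, 0], [0, 0, 0, 0, 0, 0]]
  ],
  "grip_force": 40
}}

```text
time: 21.95
ee_pos: [0.4399, -0.1148, 0.0814]
eef_rot: [-0.5, 0.5, -0.5, 0.5]
ft_force: [-0.6, -0.8, -4.9]
width: 0.0443
```

Request:
{"method": "arm_command", "body": {
  "targets": [
    [[-0.012, 0, 0.0155, 0, 0, 0], [-0.0205, 0, 0.0265, 0, 0, 0], [-0.0205, 0, 0.0265, 0, 0, 0], [-0.0205, 0, 0.0265, 0, 0, 0], [-0.0205, 0, 0.0265, 0, 0, 0], [-0.0205, 0, 0.0265, 0, 0, 0], [-0.02, 0, 0.0275, 0, 0, 0], [0, 0, 0, 0, 0, 0], [0, 0, 0, 0, 0, 0], [0, 0, 0, 0, 0, 0]]
  ]
}}

```text
time: 22.78
ee_pos: [0.6147, 0.0195, 0.08]
eef_rot: [0.501, -0.501, 0.499, -0.499]
ft_force: [0.2, -1.0, -3.6]
width: 0.0447
```

Run:
```python
from h import *
s,M=st(); zb=s["ee_pos"][2]+.0258
c=look("side",130,220,100,130,6,"pics/c4.png",[],1.5)
for k in blobs(c,"teal"):
    x,y,w,h=cv2.boundingRect(k)
    if x<360: print((x,y,w,h),"held",zb,disc(c,k,zb,.008,.048,(.616,.02)))
for k in blobs(c,"purple"):
    x,y,w,h=cv2.boundingRect(k)
    if 220<x<330 and 130<y<230: print("placed",disc(c,k,.014,.008,.056,(.614,.022)))
```

```text
t 22.78 p [0.6147 0.0195 0.08  ] f [ 0.2 -1.  -3.6] tq [-0.02  0.04  0.01] w 0.0447 j [ 0.35  0.46 -0.59  1.59  0.27  1.18 -1.86]
(265, 166, 29, 19) held 0.10581338379680234 (array([0.6183, 0.0168]), 36, 74)
placed (array([0.6159, 0.021 ]), 65, 108)
```

View pics/c4.png

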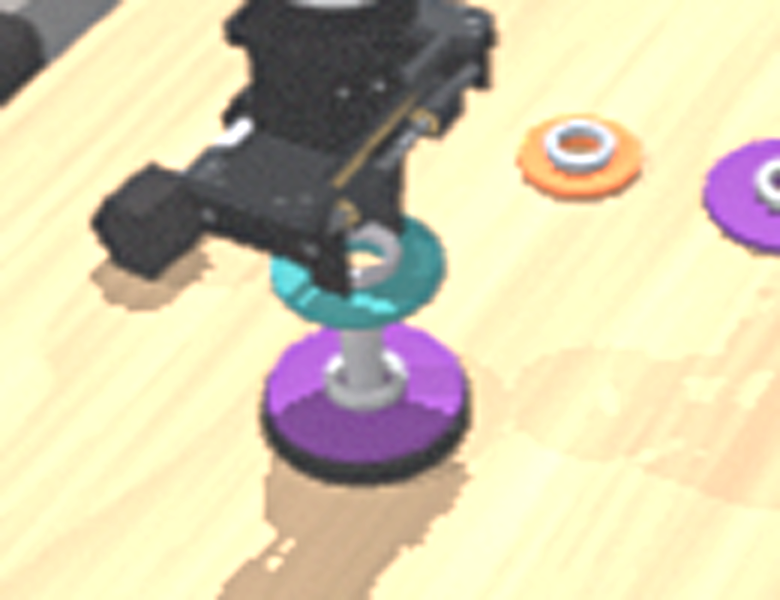

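Request:
{"method": "arm_command", "body": {
  "targets": [
    [[0, 0.01, 0, 0, 0, 0], [0, 0.01, 0, 0, 0, 0], [0, 0.006, 0, 0, 0, 0], [0, 0.003, 0, 0, 0, 0], [0, 0.002, 0, 0, 0, 0], [0, 0, 0, 0, 0, 0]]
  ]
}}

```text
time: 23.33
ee_pos: [0.6157, 0.0194, 0.0506]
eef_rot: [-0.5, 0.5, -0.5, 0.5]
ft_force: [0.8, 0.1, -3.6]
width: 0.0446
```

Request:
{"method": "arm_command", "body": {
  "targets": [
    [[0, 0.003, 0, 0, 0, 0], [0, 0.003, 0, 0, 0, 0], [0, 0.002, 0, 0, 0, 0], [0, 0, 0, 0, 0, 0]]
  ]
}}

```text
time: 23.67
ee_pos: [0.6158, 0.0195, 0.0427]
eef_rot: [-0.5, 0.5, -0.5, 0.5]
ft_force: [-0.8, 0.8, -3.5]
width: 0.0441
```

Run:
```python
from h import *
s,M=st(); zb=s["ee_pos"][2]+.0258
c=look("side",130,220,100,130,6,"pics/c5.png",[],1.5)
for k in blobs(c,"teal"):
    x,y,w,h=cv2.boundingRect(k)
    if x<360: print((x,y,w,h),"held",zb,disc(c,k,zb,.008,.048,(.616,.02)))
```

```text
t 23.67 p [0.6158 0.0195 0.0427] f [-0.8  0.8 -3.5] tq [-0.02  0.08 -0.01] w 0.0441 j [ 0.34  0.5  -0.58  1.62  0.29  1.11 -1.88]
(266, 175, 28, 18) held 0.06848596701411647 (array([0.6189, 0.0176]), 38, 74)
```

View pics/c5.png

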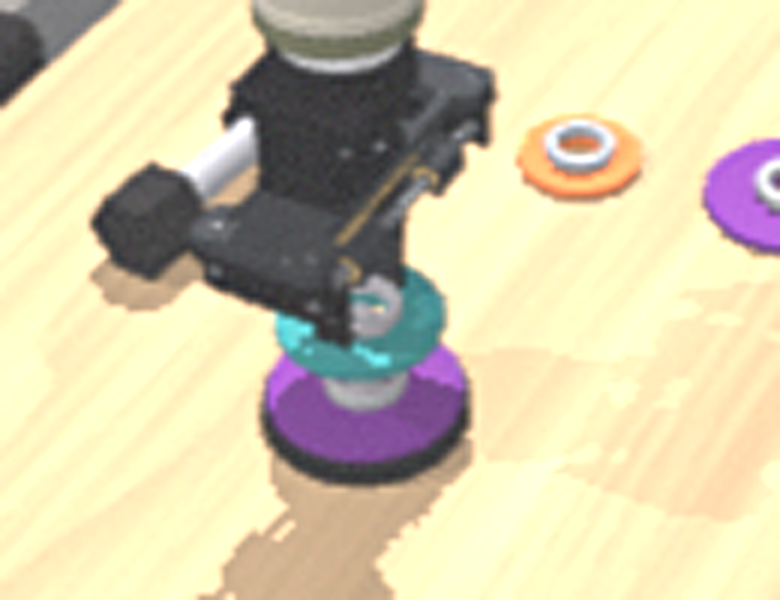

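Request:
{"method": "arm_command", "body": {
  "targets": [
    [[0, 0.005, 0, 0, 0, 0], [0, 0.005, 0, 0, 0, 0], [0, 0.005, 0, 0, 0, 0], [0, 0.005, 0, 0, 0, 0], [0, 0.005, 0, 0, 0, 0], [0, 0.005, 0, 0, 0, 0], [0, 0.003, 0, 0, 0, 0], [0, 0, 0, 0, 0, 0]]
  ]
}}

```text
time: 24.38
ee_pos: [0.6154, 0.0195, 0.0092]
eef_rot: [-0.5, 0.5, -0.5, 0.5]
ft_force: [-0.3, -0.3, -3.2]
width: 0.0447
```

Request:
{"method": "arm_command", "body": {
  "targets": [
    [[0, 0.002, 0, 0, 0, 0], [0, 0.001, 0, 0, 0, 0], [0, 0, 0, 0, 0, 0]]
  ]
}}

```text
time: 24.63
ee_pos: [0.616, 0.0195, 0.0071]
eef_rot: [0.5, -0.5, 0.5, -0.5]
ft_force: [-0.6, 0.1, -4.6]
width: 0.0444
```

Request:
{"method": "arm_command", "body": {
  "targets": [
    [[0, 0.001, 0, 0, 0, 0], [0, 0.001, 0, 0, 0, 0], [0, 0, 0, 0, 0, 0]]
  ]
}}

```text
time: 24.88
ee_pos: [0.6162, 0.0196, 0.0053]
eef_rot: [0.5, -0.5, 0.5, -0.5]
ft_force: [1.0, 0.2, -2.4]
width: 0.0445
```

Request:
{"method": "arm_command", "body": {
  "targets": [
    [[0, 0.001, 0, 0, 0, 0], [0, 0, 0, 0, 0, 0], [0, 0, 0, 0, 0, 0]]
  ]
}}

```text
time: 25.13
ee_pos: [0.6163, 0.0195, 0.0052]
eef_rot: [0.5, -0.5, 0.5, -0.5]
ft_force: [-4.6, 0.1, 6.4]
width: 0.0445
```

Request:
{"method": "arm_command", "body": {
  "targets": [
    [[0, 0, 0, 0, 0, 0], [0, 0, 0, 0, 0, 0], [0, 0, 0, 0, 0, 0], [0, 0, 0, 0, 0, 0], [0, 0, 0, 0, 0, 0], [0, 0, 0, 0, 0, 0], [0, 0, 0, 0, 0, 0], [0, 0, 0, 0, 0, 0]]
  ],
  "hand": 1
}}

```text
time: 25.8
ee_pos: [0.6171, 0.0203, 0.0051]
eef_rot: [-0.499, 0.5, -0.5, 0.501]
ft_force: [-0.3, 1.3, 5.2]
width: 0.0848
```

Request:
{"method": "arm_command", "body": {
  "targets": [
    [[0, -0.004, 0, 0, 0, 0], [0, -0.015, 0, 0, 0, 0], [0, -0.025, 0, 0, 0, 0], [0, -0.025, 0, 0, 0, 0], [0, -0.011, 0, 0, 0, 0], [0, 0, 0, 0, 0, 0], [0, 0, 0, 0, 0, 0]]
  ]
}}

```text
time: 26.38
ee_pos: [0.6161, 0.0194, 0.084]
eef_rot: [0.5, -0.5, 0.5, -0.5]
ft_force: [-1.2, -0.4, -0.9]
width: 0.0869
```

Run:
```python
from h import *
s,M=st()
c=look("side",130,220,100,130,6,"pics/c6.png",[],1.5)
c0=dict(c); c0["pixels"]=cv2.imread("pics/side0.png")
for cc in (c0,c):
  h=cv2.cvtColor(cc["pixels"],cv2.COLOR_BGR2HSV)
  for k in cv2.findContours(cv2.inRange(h,(3,150,80),(15,255,255)),0,1)[0]:
    x,y,w,hh=cv2.boundingRect(k)
    if 295<x<320 and w>15: print("orange",x,y,w,hh,disc(cc,k,0,.008,.04,(.611,-.241)))
```

```text
t 26.38 p [0.6161 0.0194 0.084 ] f [-1.2 -0.4 -0.9] tq [ 0.02  0.03 -0.  ] w 0.0869 j [ 0.35  0.45 -0.59  1.59  0.27  1.18 -1.86]
orange 306 149 21 14 (array([ 0.6114, -0.2424]), 48, 77)
orange 306 150 21 13 (array([ 0.6117, -0.2432]), 39, 65)
```

View pics/c6.png

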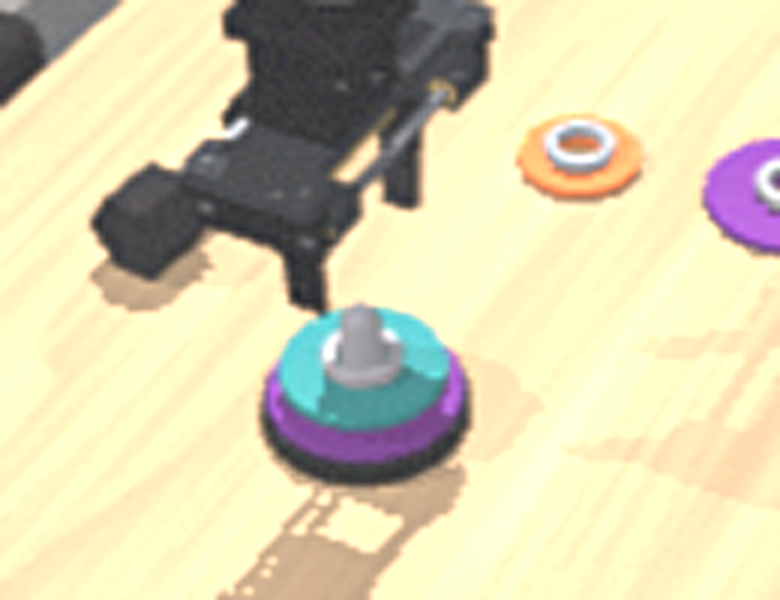

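The teal plate is seated on the purple one. Now the orange plate at (0.6112, −0.2418).

Request:
{"method": "arm_command", "body": {
  "targets": [
    [[0.0373, 0, -0.0007, 0, 0, 0], [0.0373, 0, -0.0007, 0, 0, 0], [0.0373, 0, -0.0007, 0, 0, 0], [0.0373, 0, -0.0007, 0, 0, 0], [0.0373, 0, -0.0007, 0, 0, 0], [0.0373, 0, -0.0007, 0, 0, 0], [0.0374, 0, -0.0007, 0, 0, 0], [0, 0, 0, 0, 0, 0], [0, 0, 0, 0, 0, 0]]
  ]
}}

```text
time: 27.18
ee_pos: [0.6092, -0.2447, 0.0818]
eef_rot: [-0.499, 0.502, -0.5, 0.498]
ft_force: [0.3, 1.3, -0.3]
width: 0.087
```

Request:
{"method": "arm_command", "body": {
  "targets": [
    [[0, 0.025, 0, 0, 0, 0], [0, 0.025, 0, 0, 0, 0], [0, 0.02, 0, 0, 0, 0], [0, 0.008, 0, 0, 0, 0], [0, 0, 0, 0, 0, 0], [0, 0, 0, 0, 0, 0]]
  ]
}}

```text
time: 27.68
ee_pos: [0.6112, -0.2406, 0.0062]
eef_rot: [-0.5, 0.5, -0.5, 0.5]
ft_force: [-0.7, -0.3, 0.5]
width: 0.087
```

Run:
```python
from h import *
s,M=st(); print(M.round(3)); p=s["ee_pos"]+[0,0,.034]
c=look("side",110,250,100,130,6,"pics/d1.png",[p,p+[0,.0435,0],p-[0,.0435,0]],1.5)
```

```text
t 27.68 p [ 0.6112 -0.2406  0.0062] f [-0.7 -0.3  0.5] tq [ 0.03 -0.04 -0.03] w 0.087 j [ 0.65  0.6  -0.47  1.53  0.29  1.08 -1.46]
[[ 0.001 -0.     1.   ]
 [-1.     0.001  0.001]
 [-0.001 -1.    -0.   ]]
```

View pics/d1.png

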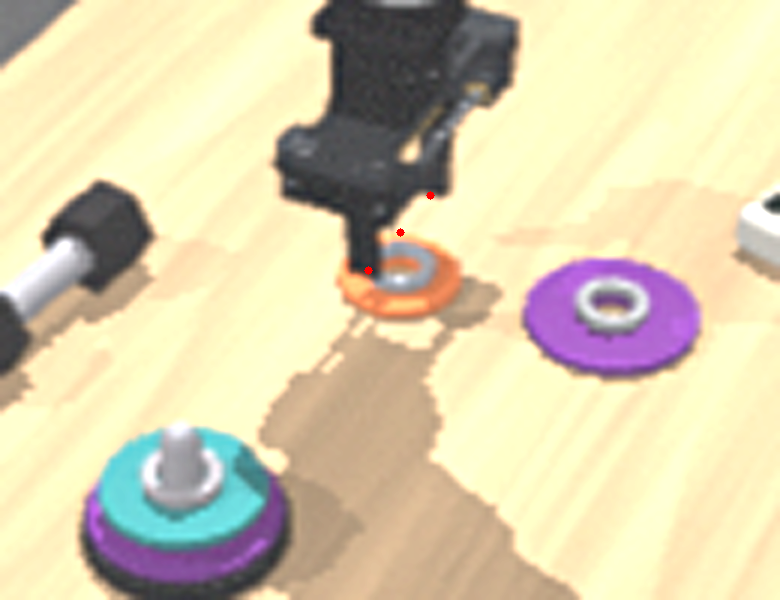

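The jaws straddle the orange plate, near tip at (363,272). Lower 31 mm and grip.

Request:
{"method": "arm_command", "body": {
  "targets": [
    [[0.001, 0.01, 0, 0, 0, 0], [0, 0.01, 0, 0, 0, 0], [0, 0.006, 0, 0, 0, 0], [0, 0.003, 0, 0, 0, 0], [0, 0.0015, 0, 0, 0, 0], [0, 0, 0, 0, 0, 0], [0, 0, 0, 0, 0, 0]]
  ]
}}

```text
time: 28.32
ee_pos: [0.6112, -0.2427, -0.0242]
eef_rot: [0.5, -0.5, 0.5, -0.5]
ft_force: [-0.1, 0.7, -0.4]
width: 0.0872
```

Request:
{"method": "arm_command", "body": {
  "targets": [
    [[0, 0, 0, 0, 0, 0], [0, 0, 0, 0, 0, 0], [0, 0, 0, 0, 0, 0], [0, 0, 0, 0, 0, 0], [0, 0, 0, 0, 0, 0], [0, 0, 0, 0, 0, 0], [0, 0, 0, 0, 0, 0], [0, 0, 0, 0, 0, 0], [0, 0, 0, 0, 0, 0]]
  ],
  "hand": 0,
  "grip_force": 25
}}

```text
time: 29.07
ee_pos: [0.6111, -0.2426, -0.0243]
eef_rot: [0.5, -0.5, 0.5, -0.5]
ft_force: [0.4, 0.1, 0.5]
width: 0.0449
```

Request:
{"method": "arm_command", "body": {
  "targets": [
    [[0, 0, 0, 0, 0, 0], [0, 0, 0, 0, 0, 0]]
  ],
  "grip_force": 40
}}

```text
time: 29.23
ee_pos: [0.6111, -0.2426, -0.0243]
eef_rot: [0.5, -0.5, 0.5, -0.5]
ft_force: [-0.7, 0.4, -0.1]
width: 0.0442
```

Request:
{"method": "arm_command", "body": {
  "targets": [
    [[0, -0.004, 0, 0, 0, 0], [0, -0.01, 0, 0, 0, 0], [0, -0.02, 0, 0, 0, 0], [0, -0.025, 0, 0, 0, 0], [0, -0.025, 0, 0, 0, 0], [0, -0.018, 0, 0, 0, 0], [0, -0.005, 0, 0, 0, 0], [0, 0, 0, 0, 0, 0], [0, 0, 0, 0, 0, 0]]
  ]
}}

```text
time: 29.98
ee_pos: [0.6105, -0.2426, 0.0819]
eef_rot: [-0.5, 0.5, -0.5, 0.5]
ft_force: [0.7, 0.7, -3.5]
width: 0.0441
```

Request:
{"method": "arm_command", "body": {
  "targets": [
    [[-0.016, 0, 0.0005, 0, 0, 0], [-0.03, 0, 0.0005, 0, 0, 0], [-0.03, 0, 0.0005, 0, 0, 0], [-0.03, 0, 0.0005, 0, 0, 0], [-0.03, 0, 0.0005, 0, 0, 0], [-0.03, 0, 0.0005, 0, 0, 0], [-0.03, 0, 0.0005, 0, 0, 0], [-0.03, 0, 0.0005, 0, 0, 0], [-0.026, 0, 0.0005, 0, 0, 0], [-0.01, 0, 0, 0, 0, 0], [0, 0, 0, 0, 0, 0], [0, 0, 0, 0, 0, 0]]
  ]
}}

```text
time: 30.98
ee_pos: [0.6147, 0.0197, 0.0814]
eef_rot: [0.501, -0.5, 0.499, -0.5]
ft_force: [0.7, -1.0, -2.6]
width: 0.0443
```

Run:
```python
from h import *
s,M=st(); zb=s["ee_pos"][2]+.0243
c=look("side",130,220,100,130,6,"pics/d2.png",[],1.5)
h=cv2.cvtColor(c["pixels"],cv2.COLOR_BGR2HSV)
for k in cv2.findContours(cv2.inRange(h,(3,150,60),(15,255,255)),0,1)[0]:
    x,y,w,hh=cv2.boundingRect(k)
    if 250<x<320 and w>15: print("orange",x,y,w,hh,disc(c,k,zb,.008,.04,(.616,.02)))
```

```text
t 30.98 p [0.6147 0.0197 0.0814] f [ 0.7 -1.  -2.6] tq [-0.03 -0.01 -0.05] w 0.0443 j [ 0.35  0.46 -0.59  1.59  0.27  1.18 -1.86]
orange 267 168 24 15 (array([0.6181, 0.0183]), 35, 63)
```

View pics/d2.png

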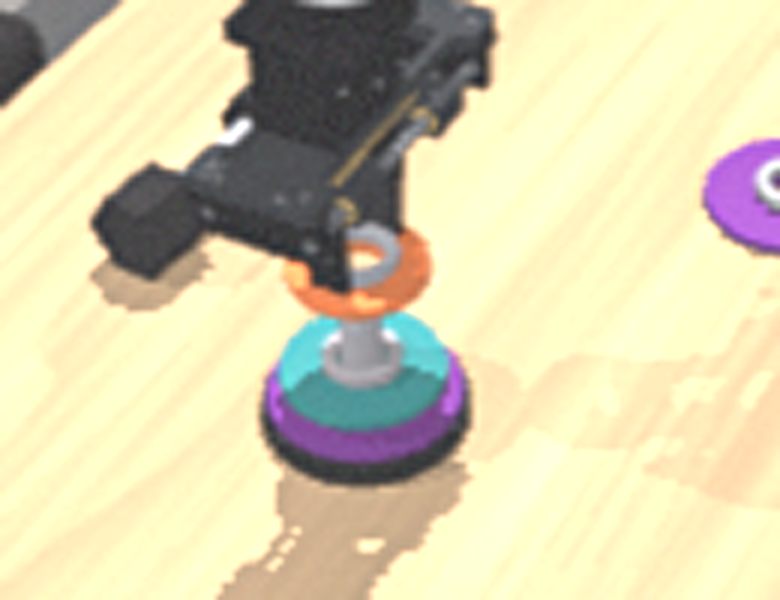

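Request:
{"method": "arm_command", "body": {
  "targets": [
    [[0, 0.01, 0, 0, 0, 0], [0, 0.01, 0, 0, 0, 0], [0, 0.006, 0, 0, 0, 0], [0, 0.003, 0, 0, 0, 0], [0, 0.003, 0, 0, 0, 0], [0, 0.003, 0, 0, 0, 0], [0, 0.003, 0, 0, 0, 0], [0, 0, 0, 0, 0, 0]]
  ]
}}

```text
time: 31.7
ee_pos: [0.6154, 0.0193, 0.0441]
eef_rot: [-0.5, 0.5, -0.5, 0.5]
ft_force: [0.3, -0.0, -2.9]
width: 0.0439
```

Request:
{"method": "arm_command", "body": {
  "targets": [
    [[0, 0.005, 0, 0, 0, 0], [0, 0.005, 0, 0, 0, 0], [0, 0.004, 0, 0, 0, 0], [0, 0.002, 0, 0, 0, 0], [0, 0, 0, 0, 0, 0]]
  ]
}}

```text
time: 32.12
ee_pos: [0.6152, 0.0193, 0.0279]
eef_rot: [-0.5, 0.5, -0.5, 0.5]
ft_force: [-0.7, -0.6, -3.2]
width: 0.0444
```

Request:
{"method": "arm_command", "body": {
  "targets": [
    [[0, 0.001, 0, 0, 0, 0], [0, 0.001, 0, 0, 0, 0], [0, 0, 0, 0, 0, 0]]
  ]
}}

```text
time: 32.37
ee_pos: [0.6157, 0.0193, 0.0266]
eef_rot: [0.5, -0.5, 0.5, -0.5]
ft_force: [0.0, -0.0, -3.3]
width: 0.0441
```

Request:
{"method": "arm_command", "body": {
  "targets": [
    [[0, 0.001, 0, 0, 0, 0], [0, 0.001, 0, 0, 0, 0], [0, 0, 0, 0, 0, 0]]
  ]
}}

```text
time: 32.62
ee_pos: [0.6155, 0.0193, 0.0245]
eef_rot: [0.5, -0.5, 0.5, -0.5]
ft_force: [0.0, -1.4, -3.8]
width: 0.0444
```

Request:
{"method": "arm_command", "body": {
  "targets": [
    [[0, 0.001, 0, 0, 0, 0], [0, 0, 0, 0, 0, 0], [0, 0, 0, 0, 0, 0]]
  ]
}}

```text
time: 32.87
ee_pos: [0.6157, 0.0193, 0.0237]
eef_rot: [0.5, -0.5, 0.5, -0.5]
ft_force: [0.5, -0.1, -2.7]
width: 0.0439
```

Request:
{"method": "arm_command", "body": {
  "targets": [
    [[0, 0.0007, 0, 0, 0, 0], [0, 0, 0, 0, 0, 0], [0, 0, 0, 0, 0, 0]]
  ]
}}

```text
time: 33.12
ee_pos: [0.6157, 0.0194, 0.0236]
eef_rot: [0.5, -0.5, 0.5, -0.5]
ft_force: [-3.1, -0.7, 4.9]
width: 0.044
```

Request:
{"method": "arm_command", "body": {
  "targets": [
    [[0, 0, 0, 0, 0, 0], [0, 0, 0, 0, 0, 0], [0, 0, 0, 0, 0, 0], [0, 0, 0, 0, 0, 0], [0, 0, 0, 0, 0, 0], [0, 0, 0, 0, 0, 0], [0, 0, 0, 0, 0, 0], [0, 0, 0, 0, 0, 0]]
  ],
  "hand": 1
}}

```text
time: 33.78
ee_pos: [0.6156, 0.0194, 0.0229]
eef_rot: [0.5, -0.5, 0.5, -0.5]
ft_force: [0.4, 0.5, -0.7]
width: 0.0849
```

Request:
{"method": "arm_command", "body": {
  "targets": [
    [[0, -0.004, 0, 0, 0, 0], [0, -0.015, 0, 0, 0, 0], [0, -0.025, 0, 0, 0, 0], [0, -0.025, 0, 0, 0, 0], [0, -0.01, 0, 0, 0, 0], [0, 0, 0, 0, 0, 0], [0, 0, 0, 0, 0, 0]]
  ]
}}

```text
time: 34.37
ee_pos: [0.6157, 0.0193, 0.1018]
eef_rot: [0.5, -0.5, 0.5, -0.5]
ft_force: [-0.1, 0.1, -0.8]
width: 0.0866
```

Run:
```python
from h import *
s,M=st()
c=look("side",150,220,100,130,6,"pics/d3.png",[],1.5)
ct=vision.camera("top")
for cc,z0,n in ((c,0.02,"side"),(ct,.02,"top")):
  c0=dict(cc); c0["pixels"]=cv2.imread(f"pics/{n}0.png")
  for q in (c0,cc):
    g=cv2.cvtColor(q["pixels"],cv2.COLOR_BGR2HSV); m=cv2.inRange(g,(0,0,60),(180,60,255))
    for k in cv2.findContours(m,0,1)[0]:
      x,y,w,hh=cv2.boundingRect(k)
      if 225<x<250 and 12<w<25 and 12<hh<25: print(n,(x,y,w,hh),disc(q,k,0,.02,.023,(.604,.230)),circ(q,k,.02))
```

```text
t 34.37 p [0.6157 0.0193 0.1018] f [-0.1  0.1 -0.8] tq [0.05 0.04 0.03] w 0.0866 j [ 0.36  0.44 -0.59  1.57  0.26  1.21 -1.86]
side (241, 233, 16, 15) (array([0.6058, 0.2308]), 41, 45) (array([0.60010961, 0.23713001]), np.float64(0.02653776969499159))
side (249, 149, 16, 15) (array([ 0.7973, -0.1247]), 7, 35) (array([ 0.800285  , -0.12101781]), np.float64(0.02967567584257373))
side (241, 233, 16, 15) (array([0.6053, 0.2308]), 41, 45) (array([0.5995607 , 0.23689178]), np.float64(0.026819963823031416))
top (231, 148, 17, 17) (array([0.606 , 0.2311]), 48, 48) (array([0.60460647, 0.22956777]), np.float64(0.0223148189441863))
top (231, 148, 18, 18) (array([0.6057, 0.2305]), 49, 49) (array([0.60428905, 0.22916583]), np.float64(0.0225327654686243))
```

View pics/d3.png

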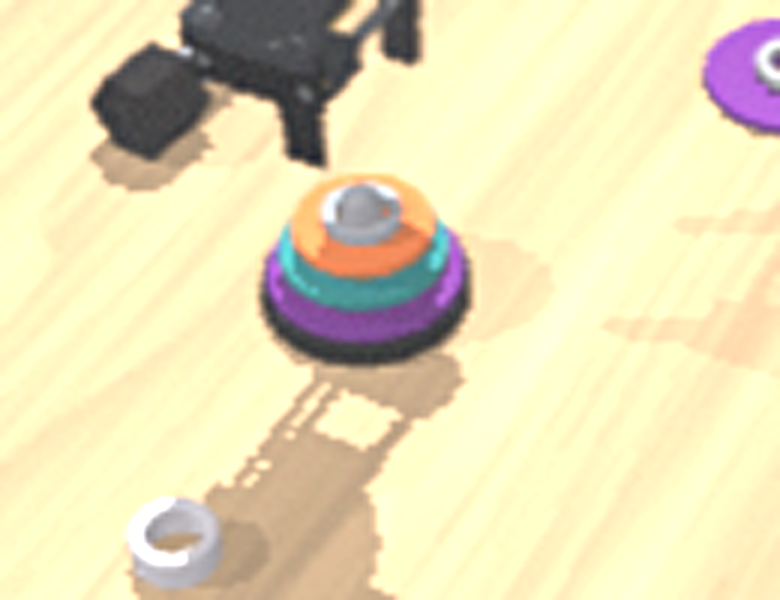

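All three plates are seated. Both views put the collar at (0.6055, 0.2308).

Request:
{"method": "arm_command", "body": {
  "targets": [
    [[-0.0352, 0, -0.0017, 0, 0, 0], [-0.0352, 0, -0.0017, 0, 0, 0], [-0.0352, 0, -0.0017, 0, 0, 0], [-0.0352, 0, -0.0017, 0, 0, 0], [-0.0352, 0, -0.0017, 0, 0, 0], [-0.0353, 0, -0.0017, 0, 0, 0], [0, 0, 0, 0, 0, 0], [0, 0, 0, 0, 0, 0]]
  ]
}}

```text
time: 35.13
ee_pos: [0.6036, 0.2335, 0.1003]
eef_rot: [0.502, -0.5, 0.498, -0.501]
ft_force: [0.4, -1.2, 0.4]
width: 0.0868
```

Request:
{"method": "arm_command", "body": {
  "targets": [
    [[0, 0.03, 0, 0, 0, 0], [0, 0.03, 0, 0, 0, 0], [0, 0.025, 0, 0, 0, 0], [0, 0.01, 0, 0, 0, 0], [0, 0, 0, 0, 0, 0], [0, 0, 0, 0, 0, 0]]
  ]
}}

```text
time: 35.63
ee_pos: [0.6057, 0.2298, 0.0071]
eef_rot: [-0.5, 0.5, -0.5, 0.5]
ft_force: [-0.2, 0.2, 0.3]
width: 0.087
```

Run:
```python
from h import *
s,M=st(); print(M.round(3)); p=s["ee_pos"]+[0,0,.034]
c=look("side",180,190,100,130,6,"pics/e1.png",[p,p+[0,.0435,0],p-[0,.0435,0]],1.5)
```

```text
t 35.63 p [0.6057 0.2298 0.0071] f [-0.2  0.2  0.3] tq [ 0.04  0.02 -0.  ] w 0.087 j [ 0.01  0.61 -0.61  1.55  0.38  1.1  -2.26]
[[-0.001 -0.     1.   ]
 [-1.    -0.    -0.001]
 [ 0.    -1.    -0.   ]]
```

View pics/e1.png

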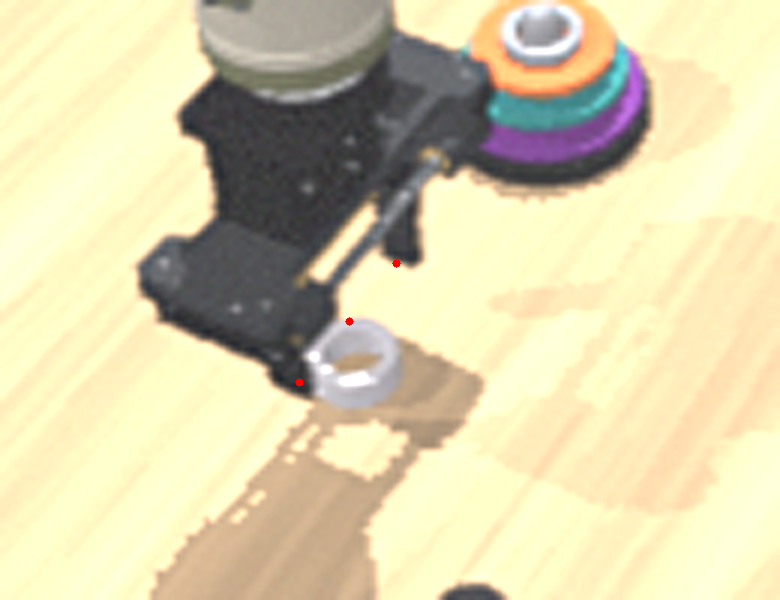

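Both fingertips are visible, at (290,390) and (407,262). They are centred on the collar and clear of the stack. Lower 35 mm and grip.

Request:
{"method": "arm_command", "body": {
  "targets": [
    [[0, 0.012, 0, 0, 0, 0], [0, 0.01, 0, 0, 0, 0], [0, 0.007, 0, 0, 0, 0], [0, 0.004, 0, 0, 0, 0], [0, 0.002, 0, 0, 0, 0], [0, 0, 0, 0, 0, 0], [0, 0, 0, 0, 0, 0]]
  ]
}}

```text
time: 36.27
ee_pos: [0.6056, 0.2308, -0.0279]
eef_rot: [-0.5, 0.5, -0.5, 0.5]
ft_force: [-0.1, -1.1, 0.4]
width: 0.0867
```

Request:
{"method": "arm_command", "body": {
  "targets": [
    [[0, 0, 0, 0, 0, 0], [0, 0, 0, 0, 0, 0], [0, 0, 0, 0, 0, 0], [0, 0, 0, 0, 0, 0], [0, 0, 0, 0, 0, 0], [0, 0, 0, 0, 0, 0], [0, 0, 0, 0, 0, 0], [0, 0, 0, 0, 0, 0], [0, 0, 0, 0, 0, 0], [0, 0, 0, 0, 0, 0]]
  ],
  "hand": 0,
  "grip_force": 20
}}

```text
time: 37.1
ee_pos: [0.6055, 0.2306, -0.028]
eef_rot: [0.5, -0.5, 0.5, -0.5]
ft_force: [0.1, -0.8, 1.1]
width: 0.046
```

Request:
{"method": "arm_command", "body": {
  "targets": [
    [[0, -0.004, 0, 0, 0, 0], [0, -0.015, 0, 0, 0, 0], [0, -0.03, 0, 0, 0, 0], [0, -0.035, 0, 0, 0, 0], [0, -0.03, 0, 0, 0, 0], [0, -0.01, 0, 0, 0, 0], [0, 0, 0, 0, 0, 0], [0, 0, 0, 0, 0, 0]]
  ]
}}

```text
time: 37.77
ee_pos: [0.6055, 0.2305, 0.0962]
eef_rot: [0.5, -0.5, 0.5, -0.5]
ft_force: [0.1, -0.3, -2.3]
width: 0.0458
```

Request:
{"method": "arm_command", "body": {
  "targets": [
    [[0.016, 0, 0.001, 0, 0, 0], [0.03, 0, 0.0015, 0, 0, 0], [0.03, 0, 0.0015, 0, 0, 0], [0.03, 0, 0.0015, 0, 0, 0], [0.03, 0, 0.0015, 0, 0, 0], [0.03, 0, 0.0015, 0, 0, 0], [0.03, 0, 0.001, 0, 0, 0], [0.0151, 0, 0.0007, 0, 0, 0], [0, 0, 0, 0, 0, 0], [0, 0, 0, 0, 0, 0], [0, 0, 0, 0, 0, 0]]
  ]
}}

```text
time: 38.68
ee_pos: [0.6147, 0.0208, 0.0947]
eef_rot: [0.501, -0.5, 0.499, -0.5]
ft_force: [0.3, 1.3, 0.6]
width: 0.0458
```

Run:
```python
from h import *
s,M=st()
c=look("side",130,220,100,130,6,"pics/e2.png",[],1.5)
```

```text
t 38.68 p [0.6147 0.0208 0.0947] f [0.3 1.3 0.6] tq [ 0.09 -0.02 -0.03] w 0.0458 j [ 0.36  0.44 -0.6   1.58  0.26  1.2  -1.86]
```

View pics/e2.png

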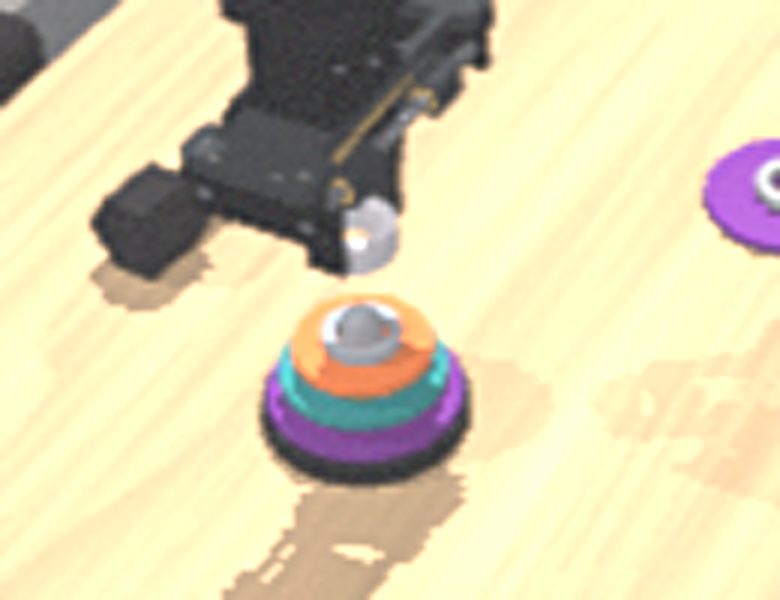

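The collar hangs level over the post. Lowering it.

Request:
{"method": "arm_command", "body": {
  "targets": [
    [[0, 0, 0, 0, 0, 0], [0, 0.01, 0, 0, 0, 0], [0, 0.01, 0, 0, 0, 0], [0, 0.01, 0, 0, 0, 0], [0, 0.006, 0, 0, 0, 0], [0, 0.003, 0, 0, 0, 0], [0, 0.003, 0, 0, 0, 0], [0, 0, 0, 0, 0, 0]]
  ]
}}

```text
time: 39.4
ee_pos: [0.6153, 0.0196, 0.0533]
eef_rot: [-0.5, 0.5, -0.5, 0.5]
ft_force: [-0.3, 0.2, -0.8]
width: 0.0454
```

Request:
{"method": "arm_command", "body": {
  "targets": [
    [[0, 0.004, 0, 0, 0, 0], [0, 0.004, 0, 0, 0, 0], [0, 0.003, 0, 0, 0, 0], [0, 0.002, 0, 0, 0, 0], [0, 0.001, 0, 0, 0, 0], [0, 0, 0, 0, 0, 0]]
  ]
}}

```text
time: 39.9
ee_pos: [0.6155, 0.0195, 0.0397]
eef_rot: [-0.5, 0.5, -0.5, 0.5]
ft_force: [0.1, -1.2, -0.8]
width: 0.0455
```

Request:
{"method": "arm_command", "body": {
  "targets": [
    [[0, 0.001, 0, 0, 0, 0], [0, 0, 0, 0, 0, 0], [0, 0, 0, 0, 0, 0]]
  ]
}}

```text
time: 40.15
ee_pos: [0.6157, 0.0195, 0.039]
eef_rot: [0.5, -0.5, 0.5, -0.5]
ft_force: [-0.2, 0.4, -1.5]
width: 0.0453
```

Request:
{"method": "arm_command", "body": {
  "targets": [
    [[0, 0.001, 0, 0, 0, 0], [0, 0.0005, 0, 0, 0, 0], [0, 0, 0, 0, 0, 0]]
  ]
}}

```text
time: 40.4
ee_pos: [0.6156, 0.0195, 0.0373]
eef_rot: [-0.5, 0.5, -0.5, 0.5]
ft_force: [-0.8, -0.6, -1.2]
width: 0.0458
```

Request:
{"method": "arm_command", "body": {
  "targets": [
    [[0, 0.0007, 0, 0, 0, 0], [0, 0, 0, 0, 0, 0], [0, 0, 0, 0, 0, 0]]
  ]
}}

```text
time: 40.65
ee_pos: [0.6157, 0.0196, 0.0369]
eef_rot: [0.5, -0.5, 0.5, -0.5]
ft_force: [0.0, -0.0, 1.1]
width: 0.0459
```

Request:
{"method": "arm_command", "body": {
  "targets": [
    [[0, 0.0007, 0, 0, 0, 0], [0, 0, 0, 0, 0, 0], [0, 0, 0, 0, 0, 0]]
  ]
}}

```text
time: 40.9
ee_pos: [0.6158, 0.0195, 0.0368]
eef_rot: [0.5, -0.5, 0.5, -0.5]
ft_force: [-3.2, -0.4, 7.6]
width: 0.0453
```

The collar made contact at 0.0369, as predicted (0.037). Release and retreat.

Request:
{"method": "arm_command", "body": {
  "targets": [
    [[0, 0, 0, 0, 0, 0], [0, 0, 0, 0, 0, 0], [0, 0, 0, 0, 0, 0], [0, 0, 0, 0, 0, 0], [0, 0, 0, 0, 0, 0], [0, 0, 0, 0, 0, 0], [0, 0, 0, 0, 0, 0], [0, 0, 0, 0, 0, 0]]
  ],
  "hand": 1
}}

```text
time: 41.57
ee_pos: [0.6156, 0.0196, 0.036]
eef_rot: [0.5, -0.5, 0.5, -0.5]
ft_force: [0.8, -0.1, 0.1]
width: 0.0849
```

Request:
{"method": "arm_command", "body": {
  "targets": [
    [[0, -0.005, 0, 0, 0, 0], [0, -0.015, 0, 0, 0, 0], [0, -0.03, 0, 0, 0, 0], [0, -0.035, 0, 0, 0, 0], [0, -0.035, 0, 0, 0, 0], [0, -0.015, 0, 0, 0, 0], [0, 0, 0, 0, 0, 0]]
  ]
}}

```text
time: 42.15
ee_pos: [0.6178, 0.0201, 0.1762]
eef_rot: [0.498, -0.498, 0.502, -0.502]
ft_force: [0.2, 1.0, -0.4]
width: 0.087
```

Request:
{"method": "arm_command", "body": {
  "targets": [
    [[0.03, 0, -0.02, 0, 0, 0], [0.03, 0, -0.02, 0, 0, 0], [0.03, 0, -0.02, 0, 0, 0], [0.03, 0, -0.02, 0, 0, 0], [0.03, 0, -0.02, 0, 0, 0], [0.03, 0, -0.02, 0, 0, 0], [0.03, 0, -0.02, 0, 0, 0], [0, 0, 0, 0, 0, 0], [0, 0, 0, 0, 0, 0], [0, 0, 0, 0, 0, 0]]
  ]
}}

```text
time: 42.98
ee_pos: [0.4757, -0.1899, 0.1709]
eef_rot: [-0.5, 0.5, -0.5, 0.5]
ft_force: [0.8, 1.0, 0.8]
width: 0.0873
```

Run:
```python
from h import *
s,M=st()
look("side",150,220,100,130,6,"pics/f1.png",[],1.5)
c=vision.camera("top"); cv2.imwrite("pics/f1t.png",c["pixels"])
```

```text
t 42.98 p [ 0.4757 -0.1899  0.1709] f [0.8 1.  0.8] tq [ 0.07 -0.03  0.01] w 0.0873 j [ 0.77  0.13 -0.51  1.76  0.07  1.27 -1.33]
```

View pics/f1.png

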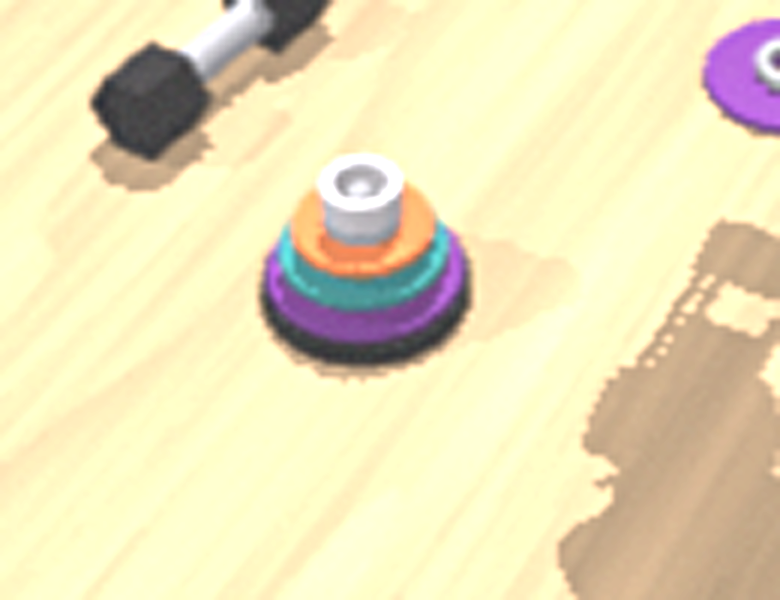

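View pics/f1t.png

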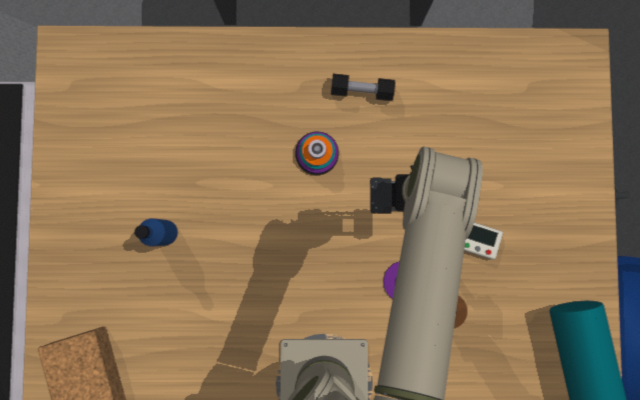

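The stack on the pin is complete and flat in both views (side stack at about (360,260), top at (317,152)). Dumbbell, bottle and timer are where they were, and the arm is well clear. Handing in.

```bash
python3 -c "
from h import *
st(); print(r.close_job())"
```

```text
t 43.08 p [ 0.4762 -0.189   0.1709] f [-0.2  0.  -0.3] tq [ 0.   -0.01 -0.03] w 0.0867 j [ 0.76  0.13 -0.51  1.76  0.07  1.27 -1.33]
the job is handed in; nothing more can be done
None
```

The pin is loaded in the order asked: purple, teal, orange, then the collar. Each one was lowered until the force reading showed contact before I let go. I handed the job in at 43 s.

**Last checks:** In the last side and top pictures the stack lies flat, hub-up and centred. The dumbbell, bottle and timer are where they were by eye; I did not measure them again. The arm is clear of everything, with about zero force on the tool.

**What did not go cleanly:**
- **Height reading:** the fingertips sit about 34 mm higher than the TCP readout says (my first estimate was 28 mm), so I corrected for this from the pictures and contact.
- **Purple plate:** because of that error, the first try to grip it closed above its hub. The second held only the upper rim, but it carried and seated properly.
- **Teal plate:** the first grip slid over the top of its hub with about 19 N and moved the plate roughly 2 mm on the bench. I backed off and gripped it again lower.
- **Camera disagreement:** the side-camera fits of the held teal and orange plates were 2–5 mm off the arm's own position reading. I trusted the arm reading, and both plates slid on with no noticeable side force until seated.

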